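# Reload the four-nest milling carrier and key its clamp star on

### The arm

A 6-joint arm with a two-finger parallel gripper is mounted at the origin on a cart in front of the work surface, level with it; the furniture and walls round the work are solid. World frame = base frame: x ahead of the robot, y to its left, z up, the work surface at z = 0. Lengths are in m, angles in degrees, forces in N, time in s.
With the tool pointing down it reaches from about 0.375 to 0.9 m from the base axis. Payload 3.1 kg.
Tool frame: the origin (TCP) lies between the finger pads; the fingertips stand 11 mm ahead of it and the grasp point (between the pads) lies 8 mm behind it; z points along the fingers, y is the direction in which the jaws open and shut (so a half turn about z gives the same grasp; the last joint's range is limited). The gripper opens to 87 mm and grips with 3 to 60 N. Pads are 19 mm wide; open, the fingers measure 117 mm over their backs; the gripper's body (75 mm by 190 mm) begins 51 mm behind the grasp point.
Start: joints at [52.913, 30.224, 82.088, -0, 67.689, -10.227], TCP at [0.282, 0.558, 0.234] pointing down, gripper open.
Joint ranges: [-176.69, 176.69], [-43.24, 126.21], [12.49, 139.97], [-82, 262], [0, 151.66], [-163.58, 163.58]. Speed limits (degrees/s): [159.86, 159.86, 180, 180, 180, 180].

### API

Orientations are given as a 3x3 rotation matrix whose columns are the frame's x, y, z axes.
In Python, from rig import bot, vision gives the robot as it stands. The module is installed in compiled form; this text tells all that it offers.
- The arm moves only by the tool jog_arm, never from a script. Its argument "rows" is a list of rows, each an object with "dp": the shift along the tool's x, y, z in mm, a list of three; "turn": the turn, a rotation vector about the tool's x, y, z in degrees, a list of three; "grip": the opening, from 0 (shut) to 1 (fully open). A call has 1 to 10 rows; each row is the pose to reach, as a shift and turn from the pose commanded when the call began, along the tool's axes at that moment; what a row does not reach only later rows make up. A row lasts 1/10 s, in which the tool goes at most 50 mm and 8.59 degrees, less where a joint would pass 70% of its speed; a pose out of reach is approached as far as the arm can. A call with a gripper value outside its range is refused whole. The fingers move at their own pace and stop on an object; the grip force is fixed at half the most. Time passes only in rows, so rows that repeat a pose let the fingers close. It gives the time, the measured TCP pose, the force and the opening at its end, in the units of the state.
- bot.read_state(): the state, without advancing time (a new reading comes with each control period).
- vision.capture(name): name is "side" or "top" or "wrist"; returns (picture, depth): 400x640x3 uint8, red, green, blue; 400x640 float32, m along the optical axis (not along the pixel's ray), 0 where there is no reading.
- vision.camera_info(name): a dict with "vertical_fov" (degrees; the focal length in pixels is half the picture's height over the tangent of half this angle, whatever the lens; pixels are square), "cx", "cy" (the principal point, pixels), "position" and "rotation" of the camera in the world. Camera axes: x right, y down, z forward; pixel columns grow to the right and rows downward; lengths in m; the calibration is good to about 2 mm. A picture is of the moment at which its call begins: read the wrist's pose just before it. camera_info takes no time and is no camera call; for the wrist camera it gives the pose at the moment of the call.
- bot.hand_in(): hands the job in, once; it reports no verdict.
The state is a dict: "time_s": time; "joint_positions": joint angles; "qvel": joint speeds; "tau": joint torques, N m; "position": TCP position; "tcp_rot": TCP orientation; "force": force on the tool from outside, world axes, zero at the start; "moment": the same for the moment, N m; "opening": opening from 0.0 (shut) to 1.0 (fully open).
Only numpy, scipy, OpenCV 4.12 (cv2) and the standard library are available. Lean on these libraries where they do the work, as an engineer would, in place of code of your own. Each camera call takes 0.05 s, during which the arm holds its last target.

### The job

Get the carrier ready for the next milling run: throw the milled-out remnants from its nests into the grey off-cut bin, and set every new blank fully home in a nest of its own outline. Drop the brass key into the slot across the top of the shaft, lying centred, and last of all slide the blue clamp star down over key and shaft until it sits on the shoulder. Leave the other things on the benches where they are.

Things in the scene. Friction and masses are not known exactly. Their poses are not given: they have to be found in the camera images.
- carrier: fixed square dark-grey plate, 200 x 200 x 24 mm, with four open nests 10 mm deep near its corners and a vertical steel shaft in the middle. Origin: centre of its underside; x and y along its sides, z up. The shaft, 40 mm in diameter, rises from a 54 mm round shoulder (top 40 mm above the bench) to 73 mm; a slot runs right across its bevelled top along the carrier's x
- round_nest_1 (a point): centre of the floor of a round nest, 53 mm across (for the 50 mm round blanks), 14 mm above the bench, 10 mm below the plate's top; axes as the carrier's
- round_nest_2 (a point): centre of the floor of a round nest, 53 mm across (for the 50 mm round blanks), 14 mm above the bench, 10 mm below the plate's top; axes as the carrier's
- square_nest_1 (a point): centre of the floor of a square nest, 47 mm wide (for the 44 mm square blanks), sides along the carrier's x and y, 14 mm above the bench, 10 mm below the plate's top; axes as the carrier's
- square_nest_2 (a point): centre of the floor of a square nest, 47 mm wide (for the 44 mm square blanks), sides along the carrier's x and y, 14 mm above the bench, 10 mm below the plate's top; axes as the carrier's
- shaft_slot (a point): centre of the floor of the key slot in the shaft's top end, 64 mm above the bench; the slot is 20 mm wide, 9 mm deep, open at both ends, runs along this point's x; z up
- shaft_seat (a point): point on the shaft's axis at the height of the shoulder's top (40 mm above the bench), where the clamp star's underside comes to rest; axes as the carrier's
- round_blank_1: new round blank: solid green wax disc, 50 mm diameter, 24 mm thick, bevelled foot, 0.14 kg. Origin: centre of its underside, z up. May be absent
- round_blank_2: new round blank: solid green wax disc, 50 mm diameter, 24 mm thick, bevelled foot, 0.14 kg. Origin: centre of its underside, z up. May be absent
- square_blank_1: new square blank: solid pink block, 44 x 44 mm, 24 mm thick, bevelled foot, 0.08 kg; sides along its x and y. Origin: centre of its underside, z up. May be absent
- square_blank_2: new square blank: solid pink block, 44 x 44 mm, 24 mm thick, bevelled foot, 0.08 kg; sides along its x and y. Origin: centre of its underside, z up. May be absent
- round_remnant_1: round remnant: milled-out green ring with thin cross webs and dark hollows, 50 mm diameter, 24 mm thick, 0.05 kg; lies in round_nest_1 at the start, standing 14 mm out of the plate. Origin: centre of its underside, z up. May be absent
- round_remnant_2: round remnant: milled-out green ring with thin cross webs and dark hollows, 50 mm diameter, 24 mm thick, 0.05 kg; lies in round_nest_2 at the start, standing 14 mm out of the plate. Origin: centre of its underside, z up. May be absent
- square_remnant_1: square remnant: milled-out pink frame with thin cross webs and dark hollows, 44 x 44 mm, 24 mm thick, 0.05 kg; lies in square_nest_1 at the start, standing 14 mm out of the plate. Origin: centre of its underside, z up. May be absent
- square_remnant_2: square remnant: milled-out pink frame with thin cross webs and dark hollows, 44 x 44 mm, 24 mm thick, 0.05 kg; lies in square_nest_2 at the start, standing 14 mm out of the plate. Origin: centre of its underside, z up. May be absent
- cross_key: loose brass-coloured square key bar, 18 x 18 x 64 mm, 0.15 kg, its length along its x; any of its four long faces may lie down. Origin: centre of the face that is down at the start
- key_centre (a point): middle of the key bar, 9 mm inside each long face; axes as the key's
- clamp_star: loose blue star, 0.32 kg: hub 90 (x) x 58 (y, flat sides) x 40 mm; four arms 9 mm thick at its foot, along the diagonals, reach 81 mm from the middle. Right through it goes a 43 mm bore with a keyway across it, 22 mm wide, 72 mm long, along its x; fits either way round. Seated, it rests on the shoulder, its arms 2 mm above seated blanks. Origin: centre of its underside, z up
- offcut_bin: fixed open grey bin, 130 (x) x 104 (y) x 55 mm, 4 mm walls. Origin: centre of its underside
- offcut_bin_in (a point): centre of the bin's inner floor, 4 mm above the desk
- cast_yellow: bystander: yellow plaster jaw cast, 49 x 62 x 36 mm; origin: centre of its underside. Not part of the job
- denture_flask: bystander: small two-part brass-coloured flask, 51 x 70 x 37 mm; origin: centre of its underside. Not part of the job
- monomer_bottle: bystander: amber dropper bottle, 34 mm across, 102 mm tall; origin: centre of its underside. Not part of the job
- micromotor: fixed teal motor box between carrier and desk, 137 x 155 x 108 mm, origin about the centre of its underside. Behind and above it hangs the fixed head of a desk lamp, 265 to 400 mm above the bench, from 25 to 205 mm farther from the robot than this origin, and from 45 mm to its right to 120 mm to its left as the robot looks: the arm must pass on the robot's side of both
Mind the look-alikes: they are no part of the job. Leave any orange, purple or red look-alike of the round_remnant_2 alone.

How it is judged:
By the outcome, as a careful person would: the job done as asked, in the order asked, and still so for the second after the job is handed in, with the robot touching nothing.
Of round_remnant_1, round_remnant_2, square_remnant_1, square_remnant_2 only 1 to 2 are there at a start; the rules pass over those that are not, and their reading is None.
Of round_blank_1, round_blank_2, square_blank_1, square_blank_2 only 3 to 4 are there at a start; the rules pass over those that are not, and their reading is None.
At some moment in a run one of round_blank_1, round_blank_2, square_blank_1, square_blank_2 may be knocked a few centimetres aside while the robot is not near it.
Once in a run the grip may slacken for a moment while it holds something.
It also fails if it takes over 210 s, if anything falls off the work surface, if the arm or the gripper's body presses on something with over 40 N, if the wrist force passes 120 N, or if a joint passes its speed limit or range.

## Working session

There is one attempt and no reset: what is moved stays moved. The work goes in short steps, Python scripts to look and compute and a tool call to move; the robot and the scene stay as the last step left them, time stands still between calls to the robot, and variables do not carry over. Pictures are saved under pics/ and viewed, and the job is handed in when it is done.

Besides the shell and the picture viewer there is one more tool, called after "Request:" by a JSON object that holds its "op" and its "data", one argument or row to a line. jog_arm: Moves the arm, as the interface text tells. Its arguments: {"type":"object","properties":{"rows":{"type":"array"}},"required":["rows"]}

```bash
mkdir -p pics
cat > h.py <<'E'
import numpy as np, cv2
from rig import bot, vision
def cap(n):
    info=vision.camera_info(n); im,d=vision.capture(n)
    return im,d,info
def f_of(i): return 200/np.tan(np.radians(i['vertical_fov'])/2)
def pts(d,i):
    f=f_of(i); v,u=np.mgrid[0:400,0:640]
    P=np.stack([(u-i['cx'])/f*d,(v-i['cy'])/f*d,d],-1)
    W=P@np.array(i['rotation']).T+np.array(i['position'])
    W[d<=0]=np.nan
    return W
def save(name,im,s=1): 
    im=cv2.cvtColor(im,cv2.COLOR_RGB2BGR)
    if s!=1: im=cv2.resize(im,None,fx=s,fy=s,interpolation=cv2.INTER_CUBIC)
    cv2.imwrite('pics/'+name+'.png',im)
def load(n):
    z=np.load('pics/'+n+'.npz',allow_pickle=True); return z['im'],z['d'],z['i'].item()
def shot(n,name):
    im,d,i=cap(n); np.savez('pics/'+name+'.npz',im=im,d=d,i=i); save(name,im); return im,d,i
E
python3 - <<'E'
from h import *
s=bot.read_state();print(s['time_s'],s['position'],s['tcp_rot'],s['opening'])
for n in ['top','side','wrist']:
    im,d,i=shot(n,n+'0'); print(n,i)
E
```

```text
0.0 [0.28192842 0.55701337 0.23258342] [[-8.92101631e-01  4.51832933e-01 -1.29627950e-03]
 [ 4.51834622e-01  8.92100115e-01 -1.69077806e-03]
 [ 3.92461883e-04 -2.09404982e-03 -9.99997730e-01]] 0.9985224355966773
top {'vertical_fov': 54.92820203063926, 'cx': 320.97860348445903, 'cy': 198.75948414452978, 'position': array([0.25325363, 0.13164242, 1.36024273]), 'rotation': array([[-0.07237816, -0.97357795,  0.2165811 ],
       [-0.99736264,  0.06947407, -0.02100296],
       [ 0.00540125, -0.21753005, -0.97603868]])}
side {'vertical_fov': 53.73644810076076, 'cx': 321.07298215370463, 'cy': 205.49189427528555, 'position': array([ 0.23886634, -1.27244269,  0.81675779]), 'rotation': array([[ 0.97985897, -0.07686892,  0.18430294],
       [-0.19886045, -0.4596962 ,  0.86552523],
       [ 0.01819137, -0.88474322, -0.46572364]])}
wrist {'vertical_fov': 69.48027548344467, 'cx': 310.4760773942573, 'cy': 202.49809965871313, 'position': array([0.20729841, 0.59467834, 0.38244143]), 'rotation': array([[ 0.45088029,  0.85181629,  0.26667579],
       [ 0.89258346, -0.42984698, -0.13611149],
       [-0.00131221,  0.29940039, -0.95412666]])}
```

View pics/top0.png

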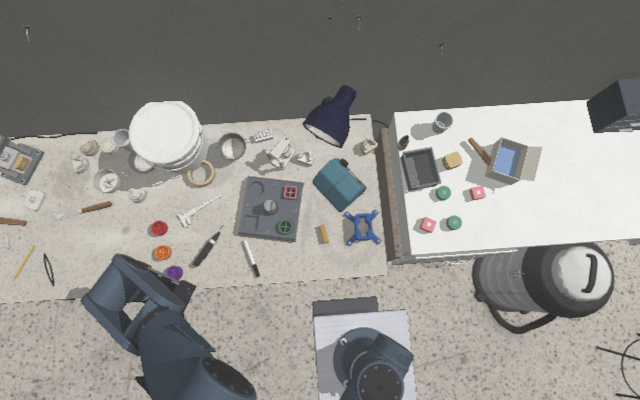

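View pics/side0.png

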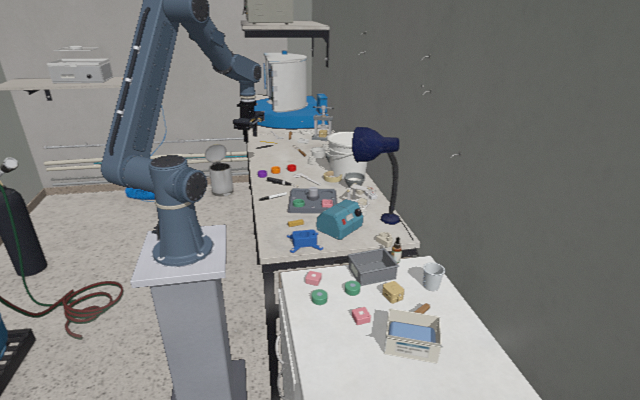

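View pics/wrist0.png

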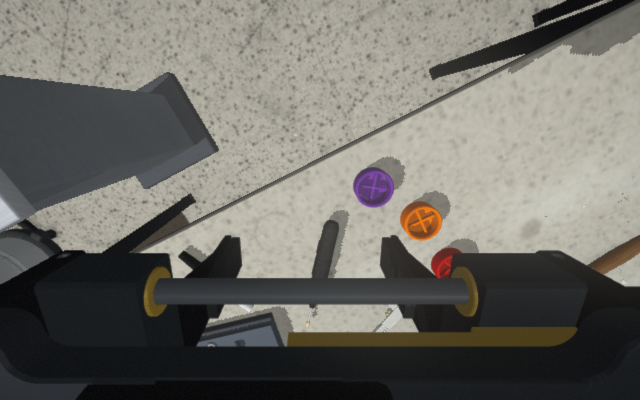

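Run:
```python
from h import *
im,d,i=load('top0')
a=cv2.resize(im[140:280,220:400],None,fx=4.4,fy=4.2,interpolation=cv2.INTER_CUBIC)
save('tc1',a)
save('tc2',cv2.resize(im[120:250,385:560],None,fx=4.5,fy=4.5,interpolation=cv2.INTER_CUBIC))
W=pts(d,i)
for n,(u,v) in dict(sqrem=(289,192),rrem=(285,228),shaft=(270,207),key=(324,234),star=(362,228),g1=(444,193),g2=(454,222),p1=(478,193),p2=(428,225),bin=(421,169),cc=(242,232)).items(): print(n,W[v,u].round(3))
```

```text
sqrem [0.581 0.215 0.03 ]
rrem [0.454 0.236 0.025]
shaft [0.525 0.28  0.063]
key [0.424 0.101 0.019]
star [ 0.438 -0.035  0.003]
g1 [ 0.539 -0.337  0.024]
g2 [ 0.433 -0.358  0.024]
p1 [ 0.531 -0.459  0.024]
p2 [ 0.428 -0.264  0.028]
bin [ 0.639 -0.271  0.009]
cc [0.451 0.386 0.026]
```

View pics/tc1.png

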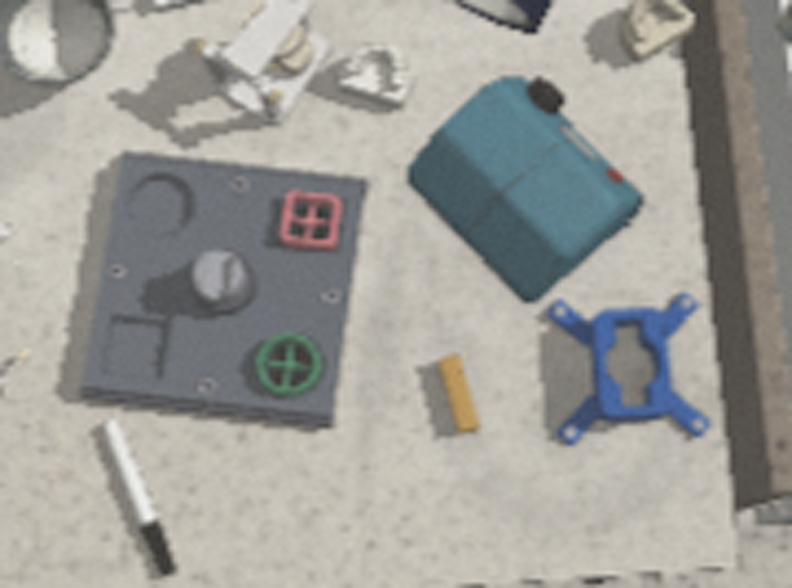

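View pics/tc2.png

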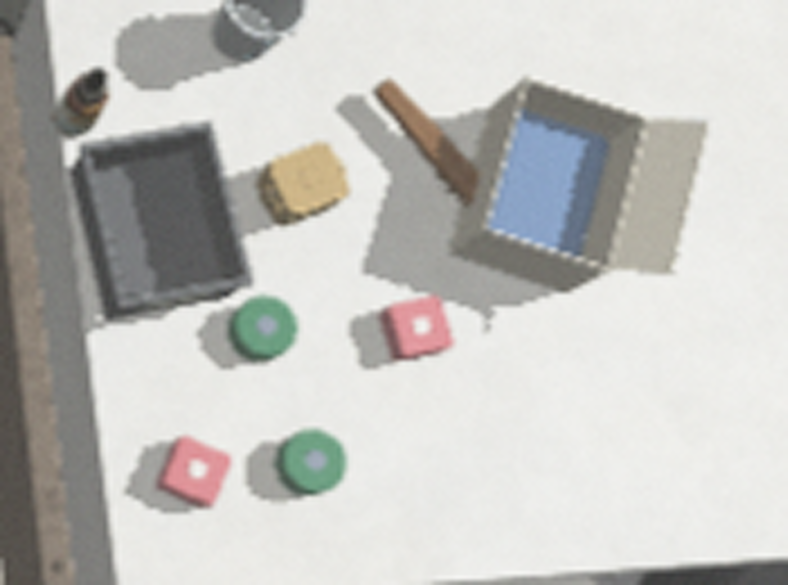

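```bash
cat >> h.py <<'E'
from scipy.spatial.transform import Rotation as Rn
def Rd(psi):
    c,s=np.cos(np.radians(psi)),np.sin(np.radians(psi))
    return np.array([[c,s,0],[s,-c,0],[0,0,-1.]])
def yaw(R): return np.degrees(np.arctan2(R[1,0],R[0,0]))
def plan(wps):
    """wps: list of (x,y,z,psi) TCP; prints dp/turn relative to present"""
    s=bot.read_state(); p=np.array(s['position']); R=np.array(s['tcp_rot'])
    R=Rd(yaw(R)) if True else R
    pp=p;pr=R
    print('t',round(s['time_s'],2),'at',p.round(4),'yaw',round(yaw(R),2),'op',round(s['opening'],3))
    for (x,y,z,psi) in wps:
        q=np.array([x,y,z]); T=Rd(psi)
        dp=R.T@(q-p)*1000; tr=np.degrees(Rn.from_matrix(np.array(s['tcp_rot']).T@T).as_rotvec())
        n=max(np.linalg.norm(q-pp)/.05,np.degrees(Rn.from_matrix(pr.T@T).magnitude())/8.59)
        print('dp',dp.round(1).tolist(),'turn',tr.round(1).tolist(),'rows>=',round(n,1)); pp,pr=q,T
E
python3 - <<'E'
from h import *
im,d,i=load('top0'); W=pts(d,i)
s=bot.read_state(); R=np.array(s['tcp_rot']);iw=load('wrist0')[2]
print('cam in tool',R.T@(iw['position']-s['position']), R.T@iw['rotation'])
# lamp
m=(W[...,2]>.2)&(W[...,1]<.3)&(W[...,1]>-.1)&(W[...,0]>.45)
L=W[m];print('lamp',np.nanmin(L,0),np.nanmax(L,0))
teal=(im[...,2].astype(int)-im[...,0]>40)&(W[...,2]>.03)&(W[...,2]<.13)&(abs(W[...,1]-.06)<.15)&(W[...,0]>.48)
T=W[teal&(W[...,2]>.09)];print('motor top',T.min(0),T.max(0),len(T)); print(cv2.minAreaRect(T[:,:2].astype(np.float32)))
dark=(W[...,2]>.04)&(abs(W[...,0]-.63)<.1)&(abs(W[...,1]+.27)<.1)
T=W[dark];print('bin rim',np.percentile(T,[2,98],axis=0)); print(cv2.minAreaRect(T[:,:2].astype(np.float32)))
plan([(0.52,0.19,0.26,90)])
E
```

```text
cam in tool [ 0.08366422 -0.00052265 -0.14960212] [[ 1.01841925e-03 -9.54038244e-01 -2.99683153e-01]
 [ 9.99999433e-01  8.78564497e-04  6.01416994e-04]
 [-3.10483834e-04 -2.99683596e-01  9.54038598e-01]]
lamp [ 0.62722741 -0.09999542  0.20008343] [0.88480714 0.29999863 0.63903055]
motor top [ 0.52241053 -0.03808588  0.09001752] [0.67043402 0.09723539 0.11440874] 743
((0.5968348979949951, 0.029810652136802673), (0.14316138625144958, 0.06859498471021652), 38.250816345214844)
bin rim [[ 0.56346002 -0.31797225  0.04049614]
 [ 0.72848606 -0.1977516   0.07755258]]
((0.6535236835479736, -0.2822808027267456), (0.17207784950733185, 0.16453585028648376), 6.558438301086426)
t 0.15 at [0.282  0.5571 0.2328] yaw 153.14 op 0.996
dp [-378.2, -220.0, -27.2] turn [-0.1, 0.0, 63.1] rows>= 8.8
```

Request:
{"op": "jog_arm", "data": {
  "rows": [
    {"dp": [-350, -220, -10], "turn": [0, 0, 63], "grip": 1},
    {"dp": [-350, -220, -10], "turn": [0, 0, 63], "grip": 1},
    {"dp": [-350, -220, -10], "turn": [0, 0, 63], "grip": 1},
    {"dp": [-350, -220, -10], "turn": [0, 0, 63], "grip": 1},
    {"dp": [-350, -220, -10], "turn": [0, 0, 63], "grip": 1},
    {"dp": [-350, -220, -10], "turn": [0, 0, 63], "grip": 1},
    {"dp": [-350, -220, -10], "turn": [0, 0, 63], "grip": 1},
    {"dp": [-350, -220, -10], "turn": [0, 0, 63], "grip": 1},
    {"dp": [-350, -220, -10], "turn": [0, 0, 63], "grip": 1},
    {"dp": [-350, -220, -10], "turn": [0, 0, 63], "grip": 1}
  ]
}}

```text
time_s: 1.15
position: [0.4963, 0.2014, 0.2434]
tcp_rot: [[0.001, 1.0, -0.0], [1.0, -0.001, 0.0], [0.0, -0.0, -1.0]]
force: [-0.6, 0.2, 1.1]
opening: 1.0
```

Run:
```python
from h import *
s=bot.read_state();print(s['time_s'],s['position'],yaw(np.array(s['tcp_rot'])),s['joint_positions'])
shot('wrist','w1')
```

```text
1.15 [0.49625663 0.20142477 0.2433812 ] 89.92733279548963 [1.01270565e+01 2.26388463e+01 9.42762272e+01 6.33210286e-03
 6.30873819e+01 1.01968573e+01]
```

View pics/w1.png

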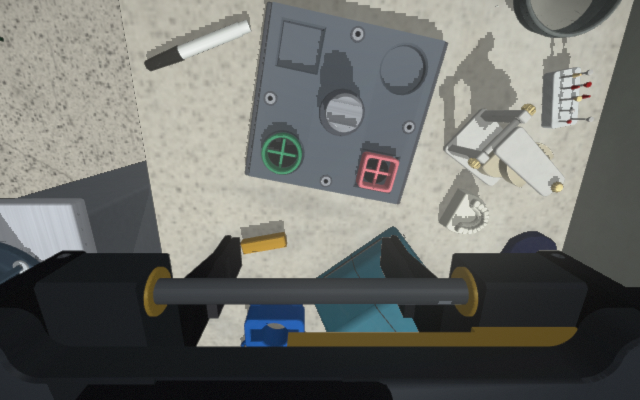

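```bash
cat >> h.py <<'E'
def mar(P):
    (c,s,a)=cv2.minAreaRect(np.asarray(P,np.float32)); return np.array(c),np.array(s),a
E
python3 - <<'E'
from h import *
im,d,i=load('w1'); W=pts(d,i)
I=im.astype(int)
roi=np.zeros(d.shape,bool); roi[0:215,235:450]=1
z=W[...,2]
plate=roi&(z>.018)&(z<.030)
n,lab,st,ce=cv2.connectedComponentsWithStats(plate.astype(np.uint8)); k=1+np.argmax(st[1:,4]); P=W[lab==k]
print('plate',mar(P[:,:2]),np.median(P[:,2]),len(P))
sh=roi&(z>.068)&(z<.078); S=W[sh]; print('shaft top',mar(S[:,:2]),np.median(S[:,2]),len(S))
sh=roi&(z>.055)&(z<.068); S=W[sh]; print('slot floor',mar(S[:,:2]),np.median(S[:,2]),len(S))
for nm,m in dict(rr=(I[...,1]-I[...,0]>30)&(z>.033),sr=(I[...,0]-I[...,1]>50)&(z>.033)).items():
    m=m&roi; S=W[m]; S=S[(S[:,2]<.043)]; print(nm,mar(S[:,:2]),np.median(S[:,2]),len(S))
print('desk',np.nanmedian(W[200:240,180:220,2]))
k=(I[...,0]-I[...,2]>60)&(I[...,1]-I[...,2]>30)
k[:,:230]=0;k[:,300:]=0;k[:220]=0;k[255:]=0
S=W[k&(z>.012)&(z<.022)];print('key',mar(S[:,:2]),len(S))
E
```

```text
plate (array([0.53202575, 0.28361946]), array([0.20071244, 0.20061122]), 78.79993438720703) 0.02257274783551877 20372
shaft top (array([0.53149521, 0.28357786]), array([0.03949642, 0.03288015]), 75.1347885131836) 0.07059043378161678 411
slot floor (array([0.5315392 , 0.28349596]), array([0.03847132, 0.03796791]), 2.569201707839966) 0.06266563080238774 707
rr (array([0.45907477, 0.23499516]), array([0.04873434, 0.04898925]), 44.45090103149414) 0.03599865855168577 433
sr (array([0.58076119, 0.21079455]), array([0.04393018, 0.04381832]), 78.9275131225586) 0.036176192857531986 421
desk -0.0015403568983189675
key (array([0.42743668, 0.10174253]), array([0.06351908, 0.01889705]), 10.795819282531738) 508
```

Run:
```python
from h import *
im,d,i=load('w1'); W=pts(d,i)
save('w1c',cv2.resize(im[80:140,310:380],None,fx=8,fy=8,interpolation=cv2.INTER_CUBIC))
z=W[...,2];roi=np.zeros(d.shape,bool); roi[70:150,300:390]=1
c=np.array([.5318,.2836])
for lo,hi in((.0685,.075),(.060,.0645)):
    S=W[roi&(z>lo)&(z<hi)][:,:2]-c
    a=np.radians(-11.2);e1=np.array([np.cos(a),np.sin(a)]);e2=np.array([-e1[1],e1[0]])
    print(lo,np.percentile(S@e1,[0,5,25,50,75,95,100]).round(4),np.percentile(S@e2,[0,5,25,50,75,95,100]).round(4), np.sum(abs(S@e1)<.009),np.sum(abs(S@e2)<.009))
```

```text
0.0685 [-0.0161 -0.0129 -0.0065 -0.0003  0.0058  0.0124  0.0168] [-0.0198 -0.0175 -0.0136  0.0104  0.0138  0.0175  0.0195] 272 0
0.06 [-0.0199 -0.0172 -0.0098 -0.0001  0.0093  0.017   0.0197] [-0.01   -0.0089 -0.0047  0.0002  0.005   0.009   0.011 ] 310 597
```

View pics/w1c.png

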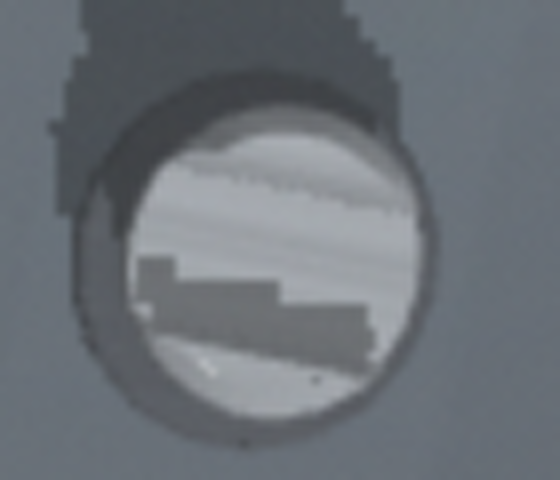

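Run:
```python
from h import *
im,d,i=load('top0'); W=pts(d,i)
z=W[...,2]
m=(z>.24)&(W[...,1]<.2)&(W[...,1]>-.1)&(W[...,0]>.55)
L=W[m]
for a in np.arange(-.1,.2,.03):
    S=L[(L[:,1]>=a)&(L[:,1]<a+.03)]
    if len(S): print(round(a,2),len(S),S.min(0).round(3),S.max(0).round(3))
plan([(0.51,0.23,0.12,78.8),(0.581,0.211,0.1,78.8),(0.581,0.211,0.0375,78.8)])
```

```text
-0.1 882 [ 0.877 -0.1    0.24 ] [ 0.884 -0.07   0.595]
-0.07 884 [ 0.877 -0.07   0.241] [ 0.884 -0.04   0.599]
-0.04 887 [ 0.876 -0.04   0.241] [ 0.884 -0.01   0.601]
-0.01 1088 [ 0.671 -0.01   0.241] [0.884 0.02  0.603]
0.02 1469 [0.627 0.02  0.241] [0.884 0.05  0.639]
0.05 1482 [0.631 0.05  0.24 ] [0.884 0.08  0.609]
0.08 1338 [0.645 0.08  0.24 ] [0.884 0.11  0.611]
0.11 1167 [0.667 0.11  0.24 ] [0.883 0.14  0.613]
0.14 986 [0.691 0.14  0.24 ] [0.884 0.17  0.616]
0.17 981 [0.876 0.17  0.24 ] [0.884 0.2   0.618]
t 1.2 at [0.495  0.2029 0.2432] yaw 90.04 op 0.998
dp [27.1, 15.0, 123.2] turn [-0.1, -0.0, 11.2] rows>= 2.5
dp [8.1, 86.0, 143.2] turn [-0.1, -0.0, 11.2] rows>= 1.5
dp [8.1, 86.0, 205.7] turn [-0.1, -0.0, 11.2] rows>= 1.2
```

Request:
{"op": "jog_arm", "data": {
  "rows": [
    {"dp": [27, 15, 123], "turn": [0, 0, 11.2], "grip": 0.8},
    {"dp": [27, 15, 123], "turn": [0, 0, 11.2], "grip": 0.8},
    {"dp": [27, 15, 123], "turn": [0, 0, 11.2], "grip": 0.8},
    {"dp": [8, 86, 143], "turn": [0, 0, 11.2], "grip": 0.8},
    {"dp": [8, 86, 143], "turn": [0, 0, 11.2], "grip": 0.8},
    {"dp": [8, 86, 160], "turn": [0, 0, 11.2], "grip": 0.8},
    {"dp": [8, 86, 170], "turn": [0, 0, 11.2], "grip": 0.8},
    {"dp": [8, 86, 170], "turn": [0, 0, 11.2], "grip": 0.8},
    {"dp": [8, 86, 170], "turn": [0, 0, 11.2], "grip": 0.8}
  ]
}}

```text
time_s: 2.1
position: [0.5797, 0.2126, 0.0735]
tcp_rot: [[0.19, 0.982, -0.001], [0.982, -0.19, -0.0], [-0.0, -0.001, -1.0]]
force: [0.1, 0.9, -0.3]
opening: 0.799
```

Run:
```python
from h import *
plan([(0.581,0.211,0.0375,78.8)])
shot('wrist','w2')
```

```text
t 2.1 at [0.5797 0.2126 0.0735] yaw 79.05 op 0.799
dp [-1.3, 1.6, 36.0] turn [-0.1, 0.0, 0.3] rows>= 0.7
```

View pics/w2.png

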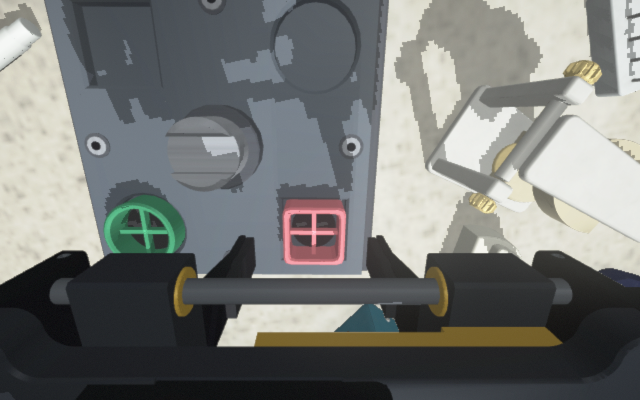

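Request:
{"op": "jog_arm", "data": {
  "rows": [
    {"dp": [-1, 1.5, 20], "turn": [0, 0, 0], "grip": 0.8},
    {"dp": [-1, 1.5, 36], "turn": [0, 0, 0], "grip": 0.8},
    {"dp": [-1, 1.5, 36], "turn": [0, 0, 0], "grip": 0.8},
    {"dp": [-1, 1.5, 36], "turn": [0, 0, 0], "grip": 0.3},
    {"dp": [-1, 1.5, 36], "turn": [0, 0, 0], "grip": 0.3},
    {"dp": [-1, 1.5, 36], "turn": [0, 0, 0], "grip": 0.3},
    {"dp": [-1, 1.5, 36], "turn": [0, 0, 0], "grip": 0.3},
    {"dp": [-1, 1.5, 36], "turn": [0, 0, 0], "grip": 0.3}
  ]
}}

```text
time_s: 2.95
position: [0.5826, 0.2101, 0.038]
tcp_rot: [[0.192, 0.981, 0.0], [0.981, -0.192, 0.0], [0.0, 0.0, -1.0]]
force: [-0.6, -0.2, 1.9]
opening: 0.499
```

Run:
```python
from h import *
im,d,i=load('top0'); W=pts(d,i); z=W[...,2]
m=(z>.05)&(z<.068)&(abs(W[...,0]-.64)<.09)&(abs(W[...,1]+.268)<.075)
n,lab,st,ce=cv2.connectedComponentsWithStats(m.astype(np.uint8),connectivity=8)
for k in range(1,n):
    if st[k,4]>15: P=W[lab==k]; print(st[k],mar(P[:,:2]),P.min(0).round(3),P.max(0).round(3))
plan([(0.58,0.21,0.13,78.8),(0.44,0.2,0.14,78.8),(0.44,-0.2,0.16,78.8),(0.6,-0.27,0.16,78.8),(0.63,-0.27,0.09,78.8)])
```

```text
[400 142   8   4  23] (array([ 0.72310531, -0.20748799]), array([0.02525688, 0.01066837]), 89.67725372314453) [ 0.718 -0.22   0.051] [ 0.729 -0.195  0.068]
[402 147  39  41 278] (array([ 0.63392162, -0.25825456]), array([0.13930066, 0.11107969]), 5.995452404022217) [ 0.561 -0.32   0.05 ] [ 0.707 -0.197  0.065]
t 2.95 at [0.5826 0.2101 0.038 ] yaw 78.94 op 0.499
dp [-0.6, -2.5, -92.0] turn [0.0, -0.0, 0.1] rows>= 1.8
dp [-37.3, -138.0, -102.0] turn [0.0, -0.0, 0.1] rows>= 2.8
dp [-429.9, -61.3, -122.0] turn [0.0, -0.0, 0.1] rows>= 8.0
dp [-467.9, 109.2, -122.0] turn [0.0, -0.0, 0.1] rows>= 3.5
dp [-462.1, 138.6, -52.0] turn [0.0, -0.0, 0.1] rows>= 1.5
```

Request:
{"op": "jog_arm", "data": {
  "rows": [
    {"dp": [0, -1, -30], "turn": [0, 0, 0], "grip": 0.3},
    {"dp": [0, -2, -75], "turn": [0, 0, 0], "grip": 0.3},
    {"dp": [-20, -60, -100], "turn": [0, 0, 0], "grip": 0.3},
    {"dp": [-40, -110, -110], "turn": [0, 0, 0], "grip": 0.3},
    {"dp": [-80, -135, -110], "turn": [0, 0, 0], "grip": 0.3},
    {"dp": [-430, -60, -115], "turn": [0, 0, 0], "grip": 0.3},
    {"dp": [-430, -60, -115], "turn": [0, 0, 0], "grip": 0.3},
    {"dp": [-430, -60, -115], "turn": [0, 0, 0], "grip": 0.3},
    {"dp": [-430, -60, -115], "turn": [0, 0, 0], "grip": 0.3},
    {"dp": [-430, -60, -115], "turn": [0, 0, 0], "grip": 0.3}
  ]
}}

```text
time_s: 3.95
position: [0.4425, -0.0858, 0.1509]
tcp_rot: [[0.192, 0.981, 0.001], [0.981, -0.192, -0.0], [-0.0, 0.001, -1.0]]
force: [0.7, -0.2, -0.4]
opening: 0.499
```

Run:
```python
from h import *
plan([(0.44,-0.2,0.15,78.8),(0.45,-0.26,0.15,84),(0.6,-0.26,0.13,84),(0.655,-0.257,0.075,84)])
```

```text
t 3.95 at [ 0.4425 -0.0858  0.1509] yaw 78.94 op 0.499
dp [-112.6, 19.4, 0.9] turn [0.0, 0.0, 0.1] rows>= 2.3
dp [-169.6, 40.8, 0.9] turn [0.0, 0.0, -5.1] rows>= 1.2
dp [-140.8, 188.0, 20.9] turn [0.0, 0.0, -5.1] rows>= 3.0
dp [-127.3, 241.4, 75.9] turn [0.0, 0.0, -5.1] rows>= 1.6
```

Request:
{"op": "jog_arm", "data": {
  "rows": [
    {"dp": [-115, 20, 0], "turn": [0, 0, 0], "grip": 0.3},
    {"dp": [-115, 20, 0], "turn": [0, 0, 0], "grip": 0.3},
    {"dp": [-150, 60, 0], "turn": [0, 0, -5], "grip": 0.3},
    {"dp": [-141, 150, 10], "turn": [0, 0, -5], "grip": 0.3},
    {"dp": [-141, 150, 10], "turn": [0, 0, -5], "grip": 0.3},
    {"dp": [-141, 188, 21], "turn": [0, 0, -5], "grip": 0.3},
    {"dp": [-129, 230, 21], "turn": [0, 0, -5], "grip": 0.3},
    {"dp": [-129, 230, 21], "turn": [0, 0, -5], "grip": 0.3},
    {"dp": [-129, 230, 21], "turn": [0, 0, -5], "grip": 0.3}
  ]
}}

```text
time_s: 4.85
position: [0.6438, -0.254, 0.1289]
tcp_rot: [[0.104, 0.995, -0.001], [0.995, -0.104, 0.0], [0.0, -0.001, -1.0]]
force: [-0.6, 0.4, 0.1]
opening: 0.5
```

Run:
```python
from h import *
plan([(0.655,-0.257,0.075,84)])
shot('wrist','w3')
```

```text
t 4.85 at [ 0.6438 -0.254   0.1289] yaw 84.01 op 0.5
dp [-1.8, 11.5, 53.9] turn [-0.1, -0.0, 0.0] rows>= 1.1
```

View pics/w3.png

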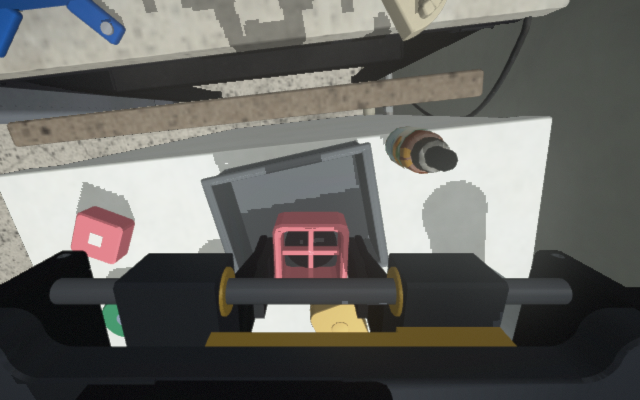

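Run:
```python
from h import *
im,d,i=load('w3'); W=pts(d,i); z=W[...,2]; I=im.astype(int)
m=(z>.045)&(z<.06)&(abs(I[...,0]-I[...,2])<40)
m[:140]=0;m[300:]=0;m[:,:195]=0;m[:,395:]=0
P=W[m];print(len(P),mar(P[:,:2]))
m=(z<.012)&(z>-.003); 
for r in (160,180,200,220,240): print(r,[ (c,W[r,c].round(3).tolist()) for c in range(205,400,20)])
```

```text
3881 (array([ 0.63226569, -0.25974202]), array([0.13815126, 0.10949047]), 6.520141124725342)
160 [(205, [0.545, -0.205, -0.001]), (225, [0.564, -0.207, 0.0]), (245, [0.583, -0.209, -0.001]), (265, [0.603, -0.211, 0.0]), (285, [0.628, -0.205, 0.052]), (305, [0.643, -0.207, 0.055]), (325, [0.659, -0.208, 0.054]), (345, [0.679, -0.218, 0.005]), (365, [0.69, -0.212, 0.053]), (385, [0.718, -0.223, -0.0])]
180 [(205, [0.562, -0.214, 0.054]), (225, [0.578, -0.216, 0.055]), (245, [0.581, -0.228, 0.003]), (265, [0.601, -0.23, 0.005]), (285, [0.62, -0.232, 0.004]), (305, [0.639, -0.234, 0.003]), (325, [0.659, -0.236, 0.003]), (345, [0.678, -0.238, 0.004]), (365, [0.69, -0.229, 0.048]), (385, [0.718, -0.243, -0.0])]
200 [(205, [0.536, -0.245, -0.0]), (225, [0.568, -0.238, 0.033]), (245, [0.578, -0.248, 0.004]), (265, [0.597, -0.25, 0.003]), (285, [0.617, -0.252, 0.004]), (305, [0.637, -0.255, 0.002]), (325, [0.657, -0.256, 0.004]), (345, [0.677, -0.259, 0.003]), (365, [0.693, -0.253, 0.027]), (385, [0.718, -0.264, -0.001])]
220 [(205, [0.532, -0.266, -0.0]), (225, [0.57, -0.251, 0.049]), (245, [0.574, -0.269, 0.003]), (265, [0.594, -0.271, 0.003]), (285, [0.63, -0.23, 0.121]), (305, [0.642, -0.231, 0.12]), (325, [0.654, -0.233, 0.12]), (345, [0.675, -0.28, 0.003]), (365, [0.695, -0.281, 0.005]), (385, [0.717, -0.285, -0.0])]
240 [(205, [0.527, -0.289, -0.001]), (225, [0.568, -0.267, 0.054]), (245, [0.574, -0.285, 0.017]), (265, [0.617, -0.241, 0.123]), (285, [0.627, -0.248, 0.108]), (305, [0.64, -0.25, 0.106]), (325, [0.653, -0.251, 0.107]), (345, [0.664, -0.243, 0.127]), (365, [0.694, -0.302, 0.008]), (385, [0.704, -0.282, 0.053])]
```

Request:
{"op": "jog_arm", "data": {
  "rows": [
    {"dp": [-4, 1, 25], "turn": [0, 0, -8], "grip": 0.3},
    {"dp": [-4, 1, 57], "turn": [0, 0, -12], "grip": 0.3},
    {"dp": [-4, 1, 57], "turn": [0, 0, -12], "grip": 0.3},
    {"dp": [-4, 1, 57], "turn": [0, 0, -12], "grip": 0.3},
    {"dp": [-4, 1, 57], "turn": [0, 0, -12], "grip": 0.65},
    {"dp": [-4, 1, 57], "turn": [0, 0, -12], "grip": 0.65},
    {"dp": [-4, 1, 57], "turn": [0, 0, -12], "grip": 0.65},
    {"dp": [-4, 1, 20], "turn": [0, 0, -12], "grip": 0.8},
    {"dp": [-4, 1, -10], "turn": [0, 0, -12], "grip": 0.8},
    {"dp": [-4, 1, -10], "turn": [0, 0, -12], "grip": 0.8}
  ]
}}

```text
time_s: 5.9
position: [0.6478, -0.2605, 0.1458]
tcp_rot: [[-0.103, 0.995, 0.01], [0.995, 0.103, -0.006], [-0.007, 0.009, -1.0]]
force: [0.7, -0.2, 1.4]
opening: 0.777
```

Run:
```python
from h import *
plan([(0.46,-0.2,0.15,78.8),(0.43,-0.1,0.15,78.8),(0.43,0.2,0.15,78.8),(0.459,0.235,0.09,78.8)])
shot('wrist','w4')
```

```text
t 5.9 at [ 0.6478 -0.2605  0.1458] yaw 95.94 op 0.777
dp [79.6, -180.5, -4.2] turn [0.6, 0.3, 17.1] rows>= 3.9
dp [182.1, -200.0, -4.2] turn [0.6, 0.3, 17.1] rows>= 2.1
dp [480.5, -169.0, -4.2] turn [0.6, 0.3, 17.1] rows>= 6.0
dp [512.3, -136.5, 55.8] turn [0.6, 0.3, 17.1] rows>= 1.5
```

View pics/w4.png

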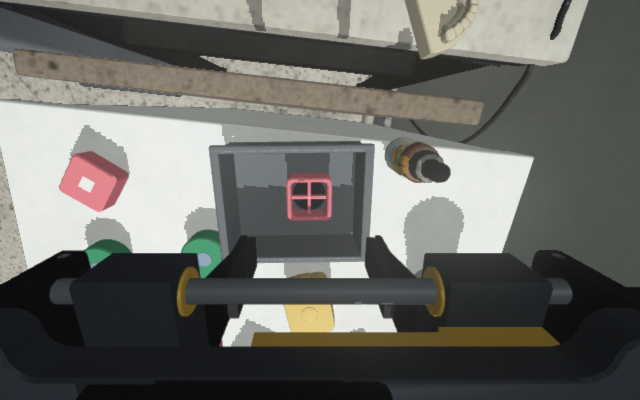

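Request:
{"op": "jog_arm", "data": {
  "rows": [
    {"dp": [30, -60, -5], "turn": [0, 0, 8], "grip": 0.85},
    {"dp": [50, -130, -5], "turn": [0, 0, 16], "grip": 0.85},
    {"dp": [80, -180, -5], "turn": [0, 0, 17], "grip": 0.85},
    {"dp": [180, -200, -5], "turn": [0, 0, 17], "grip": 0.85},
    {"dp": [180, -200, -5], "turn": [0, 0, 17], "grip": 0.85},
    {"dp": [480, -169, -5], "turn": [0, 0, 17], "grip": 0.85},
    {"dp": [480, -169, -5], "turn": [0, 0, 17], "grip": 0.85},
    {"dp": [480, -169, -5], "turn": [0, 0, 17], "grip": 0.85},
    {"dp": [480, -169, -5], "turn": [0, 0, 17], "grip": 0.85},
    {"dp": [480, -169, -5], "turn": [0, 0, 17], "grip": 0.85}
  ]
}}

```text
time_s: 6.95
position: [0.4305, 0.1211, 0.1442]
tcp_rot: [[0.192, 0.981, -0.001], [0.981, -0.192, -0.0], [-0.0, -0.001, -1.0]]
force: [0.6, 0.1, 0.4]
opening: 0.851
```

Run:
```python
from h import *
plan([(0.43,0.2,0.13,78.8),(0.459,0.235,0.075,78.8)])
```

```text
t 6.95 at [0.4305 0.1211 0.1442] yaw 78.91 op 0.851
dp [77.4, -15.7, 14.2] turn [-0.1, 0.0, 0.1] rows>= 1.6
dp [117.3, 6.1, 69.2] turn [-0.1, 0.0, 0.1] rows>= 1.4
```

Request:
{"op": "jog_arm", "data": {
  "rows": [
    {"dp": [60, -10, 20], "turn": [0, 0, 0], "grip": 0.85},
    {"dp": [100, 3, 50], "turn": [0, 0, 0], "grip": 0.85},
    {"dp": [117, 6, 69], "turn": [0, 0, 0], "grip": 0.85},
    {"dp": [117, 6, 69], "turn": [0, 0, 0], "grip": 0.85},
    {"dp": [117, 6, 69], "turn": [0, 0, 0], "grip": 0.85},
    {"dp": [117, 6, 69], "turn": [0, 0, 0], "grip": 0.85}
  ]
}}

```text
time_s: 7.55
position: [0.4591, 0.2321, 0.0758]
tcp_rot: [[0.192, 0.981, -0.001], [0.981, -0.192, -0.0], [-0.001, -0.001, -1.0]]
force: [0.2, 0.1, -0.4]
opening: 0.851
```

Run:
```python
from h import *
plan([(0.459,0.235,0.0375,78.8)])
```

```text
t 7.55 at [0.4591 0.2321 0.0758] yaw 78.9 op 0.851
dp [2.8, -0.7, 38.3] turn [-0.1, 0.0, 0.1] rows>= 0.8
```

Request:
{"op": "jog_arm", "data": {
  "rows": [
    {"dp": [3, -0.5, 20], "turn": [0, 0, 0], "grip": 0.85},
    {"dp": [3, -0.5, 38], "turn": [0, 0, 0], "grip": 0.85},
    {"dp": [3, -0.5, 38], "turn": [0, 0, 0], "grip": 0.85},
    {"dp": [3, -0.5, 38], "turn": [0, 0, 0], "grip": 0.3},
    {"dp": [3, -0.5, 38], "turn": [0, 0, 0], "grip": 0.3},
    {"dp": [3, -0.5, 38], "turn": [0, 0, 0], "grip": 0.3},
    {"dp": [3, -0.5, 38], "turn": [0, 0, 0], "grip": 0.3},
    {"dp": [3, -0.5, 20], "turn": [0, 0, 0], "grip": 0.3},
    {"dp": [3, -0.5, -20], "turn": [0, 0, 0], "grip": 0.3},
    {"dp": [0, -20, -60], "turn": [0, 0, 0], "grip": 0.3}
  ]
}}

```text
time_s: 8.55
position: [0.4428, 0.2369, 0.1367]
tcp_rot: [[0.193, 0.981, 0.003], [0.981, -0.193, 0.001], [0.001, 0.003, -1.0]]
force: [1.4, 0.5, 0.2]
opening: 0.562
```

Run:
```python
from h import *
plan([(0.43,0.2,0.15,78.8),(0.43,-0.15,0.15,78.8),(0.47,-0.24,0.15,84),(0.6,-0.265,0.13,96),(0.615,-0.262,0.072,96)])
```

```text
t 8.55 at [0.4428 0.2369 0.1367] yaw 78.87 op 0.562
dp [-38.7, -5.4, -13.3] turn [0.2, -0.1, 0.1] rows>= 0.8
dp [-382.1, 62.1, -13.3] turn [0.2, -0.1, 0.1] rows>= 7.0
dp [-462.7, 118.7, -13.3] turn [0.2, -0.1, -5.1] rows>= 2.0
dp [-462.1, 251.1, 6.7] turn [0.2, -0.1, -17.1] rows>= 2.7
dp [-456.3, 265.3, 64.7] turn [0.2, -0.1, -17.1] rows>= 1.2
```

Request:
{"op": "jog_arm", "data": {
  "rows": [
    {"dp": [-40, -5, -13], "turn": [0, 0, 0], "grip": 0.3},
    {"dp": [-382, 62, -13], "turn": [0, 0, 0], "grip": 0.3},
    {"dp": [-382, 62, -13], "turn": [0, 0, 0], "grip": 0.3},
    {"dp": [-382, 62, -13], "turn": [0, 0, 0], "grip": 0.3},
    {"dp": [-382, 62, -13], "turn": [0, 0, 0], "grip": 0.3},
    {"dp": [-382, 62, -13], "turn": [0, 0, 0], "grip": 0.3},
    {"dp": [-382, 62, -13], "turn": [0, 0, 0], "grip": 0.3},
    {"dp": [-382, 62, -13], "turn": [0, 0, 0], "grip": 0.3},
    {"dp": [-382, 62, -13], "turn": [0, 0, 0], "grip": 0.3},
    {"dp": [-382, 62, -13], "turn": [0, 0, 0], "grip": 0.3}
  ]
}}

```text
time_s: 9.55
position: [0.4275, -0.1511, 0.1487]
tcp_rot: [[0.195, 0.981, -0.0], [0.981, -0.195, 0.0], [0.0, -0.0, -1.0]]
force: [0.2, -0.1, -0.2]
opening: 0.56
```

Run:
```python
from h import *
plan([(0.47,-0.24,0.15,84),(0.6,-0.265,0.13,96),(0.617,-0.262,0.11,96)])
```

```text
t 9.55 at [ 0.4275 -0.1511  0.1487] yaw 78.75 op 0.56
dp [-78.9, 59.0, -1.3] turn [-0.0, -0.0, -5.3] rows>= 2.0
dp [-78.0, 191.4, 18.7] turn [-0.0, -0.0, -17.3] rows>= 2.7
dp [-71.8, 207.5, 38.7] turn [-0.0, -0.0, -17.3] rows>= 0.5
```

Request:
{"op": "jog_arm", "data": {
  "rows": [
    {"dp": [-79, 50, 0], "turn": [0, 0, -5], "grip": 0.3},
    {"dp": [-79, 95, 0], "turn": [0, 0, -12], "grip": 0.3},
    {"dp": [-78, 140, 10], "turn": [0, 0, -17], "grip": 0.3},
    {"dp": [-76, 190, 30], "turn": [0, 0, -17], "grip": 0.3},
    {"dp": [-76, 193, 50], "turn": [0, 0, -17], "grip": 0.3},
    {"dp": [-76, 193, 50], "turn": [0, 0, -17], "grip": 0.3},
    {"dp": [-76, 193, 50], "turn": [0, 0, -17], "grip": 0.3}
  ]
}}

```text
time_s: 10.25
position: [0.6016, -0.2585, 0.097]
tcp_rot: [[-0.106, 0.994, -0.004], [0.994, 0.106, 0.003], [0.003, -0.004, -1.0]]
force: [-0.5, -0.3, -0.1]
opening: 0.559
```

Run:
```python
from h import *
plan([(0.603,-0.263,0.073,96)])
```

```text
t 10.25 at [ 0.6016 -0.2585  0.097 ] yaw 96.11 op 0.559
dp [-4.6, 0.9, 24.0] turn [-0.2, -0.2, 0.1] rows>= 0.5
```

Request:
{"op": "jog_arm", "data": {
  "rows": [
    {"dp": [-4, 1, 24], "turn": [0, 0, 0], "grip": 0.3},
    {"dp": [-4, 1, 24], "turn": [0, 0, 0], "grip": 0.3},
    {"dp": [-4, 1, 24], "turn": [0, 0, 0], "grip": 0.72},
    {"dp": [-4, 1, 24], "turn": [0, 0, 0], "grip": 0.72},
    {"dp": [-4, 1, 24], "turn": [0, 0, 0], "grip": 0.72},
    {"dp": [-4, 1, -10], "turn": [0, 0, 0], "grip": 0.85},
    {"dp": [-50, -30, -60], "turn": [0, 0, 0], "grip": 0.85},
    {"dp": [-180, -95, -120], "turn": [0, 0, 0], "grip": 1},
    {"dp": [-180, -95, -120], "turn": [0, 0, 0], "grip": 1},
    {"dp": [-180, -95, -120], "turn": [0, 0, 0], "grip": 1}
  ]
}}

```text
time_s: 11.25
position: [0.5362, -0.426, 0.208]
tcp_rot: [[-0.104, 0.995, 0.001], [0.995, 0.104, -0.001], [-0.001, 0.001, -1.0]]
force: [1.5, -0.3, -0.8]
opening: 0.98
```

Request:
{"op": "jog_arm", "data": {
  "rows": [
    {"dp": [-60, -30, -10], "turn": [0, 0, 0], "grip": 1},
    {"dp": [-60, -30, -10], "turn": [0, 0, 0], "grip": 1},
    {"dp": [-60, -30, -10], "turn": [0, 0, 0], "grip": 1},
    {"dp": [-60, -30, -10], "turn": [0, 0, 0], "grip": 1}
  ]
}}

```text
time_s: 11.65
position: [0.5131, -0.4863, 0.2153]
tcp_rot: [[-0.103, 0.995, -0.0], [0.995, 0.103, 0.002], [0.002, -0.0, -1.0]]
force: [-0.0, 0.5, -0.4]
opening: 1.0
```

Run:
```python
from h import *
plan([(0.603,-0.263,0.073,96)])
shot('wrist','w5')
```

```text
t 11.65 at [ 0.5131 -0.4863  0.2153] yaw 95.91 op 1.0
dp [212.8, 112.5, 142.3] turn [-0.0, -0.1, -0.1] rows>= 5.6
```

View pics/w5.png

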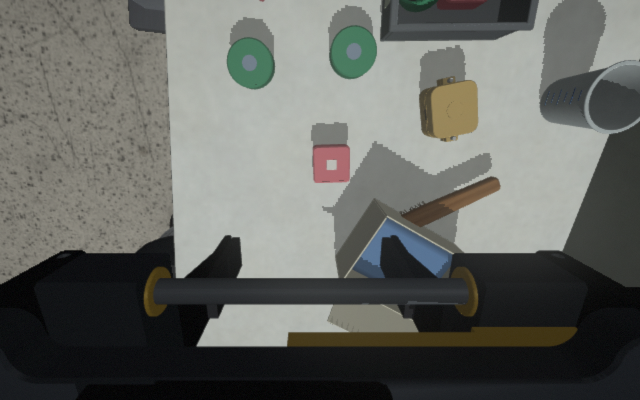

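```bash
cat >> h.py <<'E'
def blobs(W,im,zlo=.018,zhi=.030,minpx=150):
    I=im.astype(int);z=W[...,2]
    for nm,c in dict(green=(I[...,1]-I[...,0]>25),pink=(I[...,0]-I[...,1]>50)&(abs(I[...,1]-I[...,2])<40)).items():
        m=(z>zlo)&(z<zhi)
        c2=cv2.dilate(c.astype(np.uint8),np.ones((9,9)))>0
        m&=c2
        n,lab,st,ce=cv2.connectedComponentsWithStats(m.astype(np.uint8))
        for k in range(1,n):
            if st[k,4]>minpx:
                P=W[lab==k]; c_,s_,a_=mar(P[:,:2]); print(nm,ce[k].round(),'c',c_.round(4),'size',s_.round(4),'ang',round(a_,1),'z',np.median(P[:,2]).round(4))
E
python3 - <<'E'
from h import *
im,d,i=load('w5'); W=pts(d,i); blobs(W,im)
E
```

```text
green [353.  51.] c [ 0.5426 -0.3372] size [0.0498 0.0495] ang 16.6 z 0.0236
green [250.  62.] c [ 0.4327 -0.3597] size [0.0491 0.0495] ang 3.7 z 0.0236
pink [331. 164.] c [ 0.5342 -0.4602] size [0.0438 0.0441] ang 7.7 z 0.0235
```

Run:
```python
from h import *
im,d,i=load('w5'); W=pts(d,i)
R=W[180:330,330:470]; print(np.nanmax(R[...,2]), W[200,378],W[205,376])
m=(W[...,2]>.03)&(W[...,1]<-.40)&(W[...,2]<.1); m[235:]=0
P=W[m]; print(P.min(0),P.max(0))
plan([(0.5342,-0.4602,0.08,97.7),(0.5342,-0.4602,0.022,97.7)])
```

```text
0.2939192638177959 [ 0.60351185 -0.50411106  0.00181197] [ 0.59660985 -0.50527647  0.02198576]
[ 0.57843989 -0.543177    0.03000574] [ 0.88263438 -0.40003015  0.07070424]
t 11.7 at [ 0.5135 -0.4854  0.2151] yaw 96.0 op 1.0
dp [22.9, 23.2, 135.1] turn [-0.0, -0.2, -1.7] rows>= 2.8
dp [22.9, 23.2, 193.1] turn [-0.0, -0.2, -1.7] rows>= 1.2
```

Request:
{"op": "jog_arm", "data": {
  "rows": [
    {"dp": [15, 15, 45], "turn": [0, 0, -1.7], "grip": 0.75},
    {"dp": [23, 23, 90], "turn": [0, 0, -1.7], "grip": 0.75},
    {"dp": [23, 23, 135], "turn": [0, 0, -1.7], "grip": 0.75},
    {"dp": [23, 23, 150], "turn": [0, 0, -1.7], "grip": 0.75},
    {"dp": [23, 23, 150], "turn": [0, 0, -1.7], "grip": 0.75},
    {"dp": [23, 23, 150], "turn": [0, 0, -1.7], "grip": 0.75}
  ]
}}

```text
time_s: 12.3
position: [0.535, -0.4625, 0.0672]
tcp_rot: [[-0.134, 0.991, 0.002], [0.991, 0.134, -0.002], [-0.002, 0.001, -1.0]]
force: [-0.4, 0.4, 1.4]
opening: 0.753
```

Run:
```python
from h import *
plan([(0.5342,-0.4602,0.022,97.7)])
im,d,i=shot('wrist','w6'); blobs(pts(d,i),im)
```

```text
t 12.3 at [ 0.535  -0.4625  0.0672] yaw 97.69 op 0.753
dp [2.4, -0.5, 45.2] turn [0.1, 0.1, -0.0] rows>= 0.9
green [352.  41.] c [ 0.5432 -0.3387] size [0.0494 0.0466] ang 8.1 z 0.0236
green [169.  54.] c [ 0.4328 -0.3598] size [0.0497 0.0498] ang 89.3 z 0.0235
pink [311. 226.] c [ 0.5343 -0.4605] size [0.044  0.0449] ang 7.7 z 0.0235
```

View pics/w6.png

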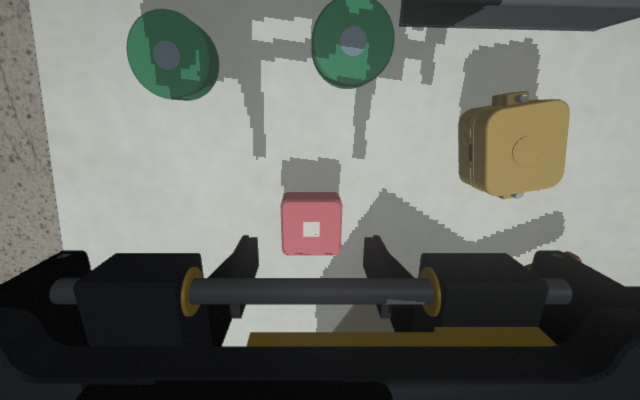

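Request:
{"op": "jog_arm", "data": {
  "rows": [
    {"dp": [2.3, -0.5, 25], "turn": [0, 0, 0], "grip": 0.75},
    {"dp": [2.3, -0.5, 45], "turn": [0, 0, 0], "grip": 0.75},
    {"dp": [2.3, -0.5, 45], "turn": [0, 0, 0], "grip": 0.75},
    {"dp": [2.3, -0.5, 45], "turn": [0, 0, 0], "grip": 0.3},
    {"dp": [2.3, -0.5, 45], "turn": [0, 0, 0], "grip": 0.3},
    {"dp": [2.3, -0.5, 45], "turn": [0, 0, 0], "grip": 0.3},
    {"dp": [2.3, -0.5, 45], "turn": [0, 0, 0], "grip": 0.3}
  ]
}}

```text
time_s: 13.05
position: [0.5338, -0.4609, 0.0223]
tcp_rot: [[-0.133, 0.991, 0.002], [0.991, 0.133, -0.002], [-0.002, 0.002, -1.0]]
force: [-0.3, 0.1, 4.1]
opening: 0.499
```

Run:
```python
from h import *
plan([(0.53,-0.45,0.14,97.7),(0.43,-0.13,0.15,78.8),(0.43,0.18,0.15,78.8),(0.5807,0.2108,0.1,78.8)])
```

```text
t 13.05 at [ 0.5338 -0.4609  0.0223] yaw 97.63 op 0.499
dp [11.3, -2.3, -117.7] turn [0.1, 0.1, -0.1] rows>= 2.4
dp [341.8, -58.9, -127.7] turn [0.1, 0.1, 18.8] rows>= 6.7
dp [649.0, -17.7, -127.7] turn [0.1, 0.1, 18.8] rows>= 6.2
dp [659.5, 135.8, -77.7] turn [0.1, 0.1, 18.8] rows>= 3.2
```

Request:
{"op": "jog_arm", "data": {
  "rows": [
    {"dp": [0, 0, -40], "turn": [0, 0, 0], "grip": 0.3},
    {"dp": [8, 0, -85], "turn": [0, 0, 0], "grip": 0.3},
    {"dp": [40, -8, -115], "turn": [0, 0, 4], "grip": 0.3},
    {"dp": [342, -59, -128], "turn": [0, 0, 19], "grip": 0.3},
    {"dp": [342, -59, -128], "turn": [0, 0, 19], "grip": 0.3},
    {"dp": [342, -59, -128], "turn": [0, 0, 19], "grip": 0.3},
    {"dp": [342, -59, -128], "turn": [0, 0, 19], "grip": 0.3},
    {"dp": [342, -59, -128], "turn": [0, 0, 19], "grip": 0.3},
    {"dp": [342, -59, -128], "turn": [0, 0, 19], "grip": 0.3},
    {"dp": [440, -45, -128], "turn": [0, 0, 19], "grip": 0.3}
  ]
}}

```text
time_s: 14.05
position: [0.4282, -0.0833, 0.149]
tcp_rot: [[0.199, 0.98, -0.001], [0.98, -0.199, 0.0], [0.0, -0.001, -1.0]]
force: [1.1, -0.3, -0.2]
opening: 0.5
```

Run:
```python
from h import *
plan([(0.43,0.17,0.15,78.8),(0.5807,0.2108,0.09,78.8)])
```

```text
t 14.05 at [ 0.4282 -0.0833  0.149 ] yaw 78.54 op 0.5
dp [248.6, -48.6, -1.0] turn [-0.1, -0.0, -0.3] rows>= 5.1
dp [318.6, 91.0, 59.0] turn [-0.1, -0.0, -0.3] rows>= 3.3
```

Request:
{"op": "jog_arm", "data": {
  "rows": [
    {"dp": [249, -48, 0], "turn": [0, 0, 0], "grip": 0.3},
    {"dp": [249, -48, 0], "turn": [0, 0, 0], "grip": 0.3},
    {"dp": [249, -48, 0], "turn": [0, 0, 0], "grip": 0.3},
    {"dp": [249, -48, 0], "turn": [0, 0, 0], "grip": 0.3},
    {"dp": [270, -5, 0], "turn": [0, 0, 0], "grip": 0.3},
    {"dp": [290, 40, 20], "turn": [0, 0, 0], "grip": 0.3},
    {"dp": [308, 91, 40], "turn": [0, 0, 0], "grip": 0.3},
    {"dp": [308, 91, 70], "turn": [0, 0, 0], "grip": 0.3},
    {"dp": [308, 91, 70], "turn": [0, 0, 0], "grip": 0.3},
    {"dp": [308, 91, 70], "turn": [0, 0, 0], "grip": 0.3}
  ]
}}

```text
time_s: 15.05
position: [0.5789, 0.1987, 0.0763]
tcp_rot: [[0.197, 0.98, -0.005], [0.98, -0.197, -0.001], [-0.002, -0.005, -1.0]]
force: [0.1, -0.8, -0.3]
opening: 0.501
```

Run:
```python
from h import *
plan([(0.5807,0.2108,0.052,78.8)])
im,d,i=shot('wrist','w7')
W=pts(d,i); z=W[...,2]; I=im.astype(int)
m=(I[...,0]-I[...,1]>50)&(abs(I[...,1]-I[...,2])<40)&(z>.04)
m[270:]=0
P=W[m]; P=P[P[:,2]>np.median(P[:,2])-.004]; print(mar(P[:,:2]),np.median(P[:,2]),len(P))
```

```text
t 15.05 at [0.5789 0.1987 0.0763] yaw 78.65 op 0.501
dp [12.2, -0.6, 24.3] turn [-0.3, 0.1, -0.1] rows>= 0.5
(array([0.57964551, 0.20752987]), array([0.02778793, 0.04362793]), 78.35382843017578) 0.07749146753314021 3086
```

View pics/w7.png

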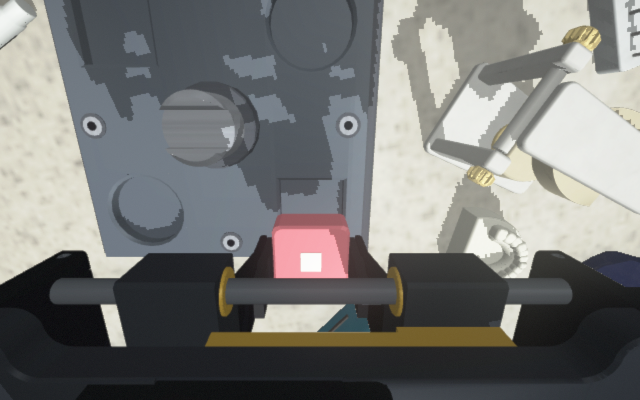

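Request:
{"op": "jog_arm", "data": {
  "rows": [
    {"dp": [11.5, 0.3, 0], "turn": [0, 0, -0.1], "grip": 0.3},
    {"dp": [11.5, 0.3, 14], "turn": [0, 0, -0.1], "grip": 0.3},
    {"dp": [11.5, 0.3, 27], "turn": [0, 0, -0.1], "grip": 0.3},
    {"dp": [11.5, 0.3, 27], "turn": [0, 0, -0.1], "grip": 0.3},
    {"dp": [11.5, 0.3, 31], "turn": [0, 0, -0.1], "grip": 0.3},
    {"dp": [11.5, 0.3, 31], "turn": [0, 0, -0.1], "grip": 0.3}
  ]
}}

```text
time_s: 15.7
position: [0.5826, 0.2098, 0.0471]
tcp_rot: [[0.195, 0.981, -0.001], [0.981, -0.195, -0.0], [-0.0, -0.001, -1.0]]
force: [-0.2, -0.2, -0.6]
opening: 0.502
```

Request:
{"op": "jog_arm", "data": {
  "rows": [
    {"dp": [0.3, -1, 0], "turn": [0, 0, 0], "grip": 0.3},
    {"dp": [0.3, -1, 3], "turn": [0, 0, 0], "grip": 0.3},
    {"dp": [0.3, -1, 6], "turn": [0, 0, 0], "grip": 0.3},
    {"dp": [0.3, -1, 6], "turn": [0, 0, 0], "grip": 0.3}
  ]
}}

```text
time_s: 16.1
position: [0.5816, 0.2105, 0.0411]
tcp_rot: [[0.195, 0.981, -0.001], [0.981, -0.195, -0.0], [-0.0, -0.001, -1.0]]
force: [-0.5, -0.2, -0.8]
opening: 0.5
```

Going in without contact force.

Request:
{"op": "jog_arm", "data": {
  "rows": [
    {"dp": [0, 0, 3], "turn": [0, 0, 0], "grip": 0.3},
    {"dp": [0, 0, 5], "turn": [0, 0, 0], "grip": 0.3},
    {"dp": [0, 0, 5], "turn": [0, 0, 0], "grip": 0.3},
    {"dp": [0, 0, 5], "turn": [0, 0, 0], "grip": 0.3}
  ]
}}

```text
time_s: 16.5
position: [0.5819, 0.2105, 0.0364]
tcp_rot: [[0.195, 0.981, -0.0], [0.981, -0.195, -0.0], [-0.0, -0.0, -1.0]]
force: [0.4, -0.8, -0.7]
opening: 0.497
```

Request:
{"op": "jog_arm", "data": {
  "rows": [
    {"dp": [0, 0, 0], "turn": [0, 0, 0], "grip": 0.72},
    {"dp": [0, 0, 0], "turn": [0, 0, 0], "grip": 0.72},
    {"dp": [0, 0, 0], "turn": [0, 0, 0], "grip": 0.72},
    {"dp": [0, 0, -30], "turn": [0, 0, 0], "grip": 0.75},
    {"dp": [-20, 0, -65], "turn": [0, 0, 0], "grip": 0.75},
    {"dp": [-25, -20, -80], "turn": [0, 0, 0], "grip": 0.75}
  ]
}}

```text
time_s: 17.1
position: [0.5617, 0.1888, 0.1197]
tcp_rot: [[0.197, 0.98, 0.009], [0.98, -0.197, 0.001], [0.002, 0.009, -1.0]]
force: [0.4, 0.2, -0.2]
opening: 0.743
```

Run:
```python
from h import *
im,d,i=shot('wrist','w8'); W=pts(d,i); blobs(W,im,.03,.043)
plan([(0.43,0.15,0.15,78.8),(0.43,-0.18,0.15,78.8)])
z=W[...,2]; m=(z>.018)&(z<.028); print(np.median(W[100:200,230:340,2][m[100:200,230:340]]))
```

```text
green [318. 318.] c [0.5462 0.082 ] size [0.0533 0.0033] ang 36.7 z 0.0358
pink [328. 182.] c [0.5812 0.2114] size [0.0438 0.0441] ang 79.0 z 0.0365
t 17.15 at [0.5559 0.1894 0.1204] yaw 78.7 op 0.749
dp [-63.3, -115.8, -29.6] turn [0.1, -0.0, -0.1] rows>= 2.7
dp [-386.9, -51.1, -29.6] turn [0.1, -0.0, -0.1] rows>= 6.6
0.02253253743556237
```

View pics/w8.png

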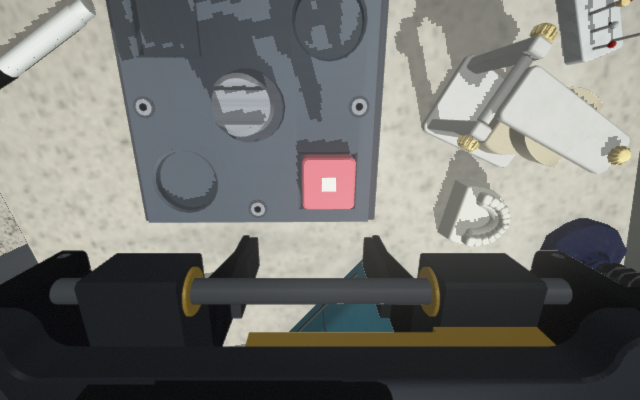

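Request:
{"op": "jog_arm", "data": {
  "rows": [
    {"dp": [-30, -50, -30], "turn": [0, 0, 0], "grip": 0.8},
    {"dp": [-65, -100, -30], "turn": [0, 0, 0], "grip": 0.8},
    {"dp": [-487, -31, -60], "turn": [0, 0, 0], "grip": 0.8},
    {"dp": [-487, -31, -60], "turn": [0, 0, 0], "grip": 0.8},
    {"dp": [-487, -31, -60], "turn": [0, 0, 0], "grip": 0.8},
    {"dp": [-487, -31, -60], "turn": [0, 0, 0], "grip": 0.8},
    {"dp": [-487, -31, -60], "turn": [0, 0, 0], "grip": 0.8},
    {"dp": [-487, -31, -60], "turn": [0, 0, 0], "grip": 0.8},
    {"dp": [-487, -31, -60], "turn": [0, 0, 0], "grip": 0.8},
    {"dp": [-487, -31, -60], "turn": [0, 0, 0], "grip": 0.8}
  ]
}}

```text
time_s: 18.15
position: [0.4349, -0.2439, 0.1734]
tcp_rot: [[0.196, 0.981, -0.0], [0.981, -0.196, 0.0], [0.0, -0.0, -1.0]]
force: [0.3, 1.0, -0.3]
opening: 0.801
```

Request:
{"op": "jog_arm", "data": {
  "rows": [
    {"dp": [-80, 16, 0], "turn": [0, 0, 0], "grip": 0.8},
    {"dp": [-80, 16, 0], "turn": [0, 0, 0], "grip": 0.8},
    {"dp": [-80, 16, 0], "turn": [0, 0, 0], "grip": 0.8}
  ]
}}

```text
time_s: 18.45
position: [0.4362, -0.3292, 0.1734]
tcp_rot: [[0.2, 0.98, 0.003], [0.98, -0.2, -0.004], [-0.003, 0.003, -1.0]]
force: [0.1, 0.6, 0.2]
opening: 0.799
```

Run:
```python
from h import *
im,d,i=shot('wrist','w9'); W=pts(d,i); blobs(W,im)
plan([(0.43,0.15,0.15,78.8)])
```

```text
green [491.  90.] c [ 0.6299 -0.2631] size [0.0109 0.0382] ang 7.3 z 0.0269
green [467.  99.] c [ 0.6033 -0.2692] size [0.044  0.0347] ang 86.7 z 0.0232
green [410. 179.] c [ 0.5423 -0.3367] size [0.0493 0.0496] ang 35.7 z 0.0235
green [313. 217.] c [ 0.4326 -0.3593] size [0.0496 0.0493] ang 80.3 z 0.0235
pink [513.  80.] c [ 0.6466 -0.2597] size [0.0451 0.0441] ang 6.4 z 0.0265
pink [294. 134.] c [ 0.4318 -0.2668] size [0.0441 0.044 ] ang 61.4 z 0.0235
t 18.5 at [ 0.4355 -0.3258  0.173 ] yaw 78.55 op 0.801
dp [465.2, -99.8, 23.0] turn [0.0, 0.0, -0.2] rows>= 9.5
```

View pics/w9.png

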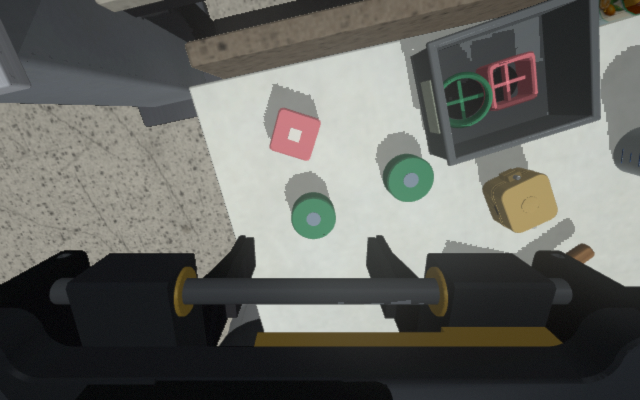

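Run:
```python
from h import *
plan([(0.4326,-0.3593,0.06,78.8),(0.4326,-0.3593,0.022,78.8)])
```

```text
t 18.5 at [ 0.4355 -0.3258  0.173 ] yaw 78.55 op 0.801
dp [-33.4, 3.8, 113.0] turn [0.0, 0.0, -0.2] rows>= 2.4
dp [-33.4, 3.8, 151.0] turn [0.0, 0.0, -0.2] rows>= 0.8
```

Request:
{"op": "jog_arm", "data": {
  "rows": [
    {"dp": [-25, 3.5, 40], "turn": [0, 0, 0], "grip": 0.8},
    {"dp": [-33, 3.5, 80], "turn": [0, 0, 0], "grip": 0.8},
    {"dp": [-33, 3.5, 113], "turn": [0, 0, 0], "grip": 0.8},
    {"dp": [-33, 3.5, 113], "turn": [0, 0, 0], "grip": 0.8},
    {"dp": [-33, 3.5, 113], "turn": [0, 0, 0], "grip": 0.8}
  ]
}}

```text
time_s: 19.0
position: [0.4323, -0.3549, 0.0603]
tcp_rot: [[0.194, 0.981, -0.002], [0.981, -0.194, 0.002], [0.002, -0.002, -1.0]]
force: [-0.3, 0.1, 0.8]
opening: 0.799
```

Run:
```python
from h import *
plan([(0.4326,-0.3593,0.022,78.8)])
```

```text
t 19.0 at [ 0.4323 -0.3549  0.0603] yaw 78.81 op 0.799
dp [-4.3, 1.1, 38.3] turn [-0.1, -0.1, 0.0] rows>= 0.8
```

Request:
{"op": "jog_arm", "data": {
  "rows": [
    {"dp": [-4, 1, 20], "turn": [0, 0, 0], "grip": 0.8},
    {"dp": [-4, 1, 38], "turn": [0, 0, 0], "grip": 0.8},
    {"dp": [-4, 1, 38], "turn": [0, 0, 0], "grip": 0.8},
    {"dp": [-4, 1, 38], "turn": [0, 0, 0], "grip": 0.3},
    {"dp": [-4, 1, 38], "turn": [0, 0, 0], "grip": 0.3},
    {"dp": [-4, 1, 38], "turn": [0, 0, 0], "grip": 0.3},
    {"dp": [-4, 1, 38], "turn": [0, 0, 0], "grip": 0.3},
    {"dp": [-4, 1, 38], "turn": [0, 0, 0], "grip": 0.3}
  ]
}}

```text
time_s: 19.8
position: [0.4332, -0.3611, 0.0238]
tcp_rot: [[0.195, 0.981, 0.001], [0.981, -0.195, -0.001], [-0.001, 0.002, -1.0]]
force: [0.3, 0.9, 7.3]
opening: 0.563
```

Run:
```python
from h import *
plan([(0.4326,-0.35,0.15,78.8),(0.43,0.15,0.15,78.8),(0.6048,0.3324,0.15,78.8),(0.6048,0.3324,0.09,78.8)])
```

```text
t 19.8 at [ 0.4332 -0.3611  0.0238] yaw 78.75 op 0.563
dp [10.8, -2.8, -126.2] turn [0.1, 0.1, -0.1] rows>= 2.5
dp [500.7, -102.9, -126.2] turn [0.1, 0.1, -0.1] rows>= 10.0
dp [713.7, 32.9, -126.2] turn [0.1, 0.1, -0.1] rows>= 5.1
dp [713.7, 32.9, -66.2] turn [0.1, 0.1, -0.1] rows>= 1.2
```

Request:
{"op": "jog_arm", "data": {
  "rows": [
    {"dp": [0, 0, -40], "turn": [0, 0, 0], "grip": 0.3},
    {"dp": [5, -2, -85], "turn": [0, 0, 0], "grip": 0.3},
    {"dp": [20, -3, -120], "turn": [0, 0, 0], "grip": 0.3},
    {"dp": [500, -103, -126], "turn": [0, 0, 0], "grip": 0.3},
    {"dp": [500, -103, -126], "turn": [0, 0, 0], "grip": 0.3},
    {"dp": [500, -103, -126], "turn": [0, 0, 0], "grip": 0.3},
    {"dp": [500, -103, -126], "turn": [0, 0, 0], "grip": 0.3},
    {"dp": [500, -103, -126], "turn": [0, 0, 0], "grip": 0.3},
    {"dp": [500, -103, -126], "turn": [0, 0, 0], "grip": 0.3},
    {"dp": [500, -103, -126], "turn": [0, 0, 0], "grip": 0.3}
  ]
}}

```text
time_s: 20.8
position: [0.43, 0.0113, 0.147]
tcp_rot: [[0.196, 0.981, 0.0], [0.981, -0.196, 0.0], [0.0, 0.0, -1.0]]
force: [1.5, 0.2, -1.5]
opening: 0.563
```

Run:
```python
from h import *
plan([(0.43,0.17,0.15,78.8),(0.6048,0.3324,0.15,78.8),(0.6048,0.3324,0.09,78.8)])
```

```text
t 20.8 at [0.43   0.0113 0.147 ] yaw 78.7 op 0.563
dp [155.7, -31.1, -3.0] turn [0.0, -0.0, -0.1] rows>= 3.2
dp [349.2, 108.4, -3.0] turn [0.0, -0.0, -0.1] rows>= 4.8
dp [349.2, 108.4, 57.0] turn [0.0, -0.0, -0.1] rows>= 1.2
```

Request:
{"op": "jog_arm", "data": {
  "rows": [
    {"dp": [150, -31, -3], "turn": [0, 0, 0], "grip": 0.3},
    {"dp": [150, -31, -3], "turn": [0, 0, 0], "grip": 0.3},
    {"dp": [150, -31, -3], "turn": [0, 0, 0], "grip": 0.3},
    {"dp": [340, 108, -3], "turn": [0, 0, 0], "grip": 0.3},
    {"dp": [340, 108, -3], "turn": [0, 0, 0], "grip": 0.3},
    {"dp": [340, 108, -3], "turn": [0, 0, 0], "grip": 0.3},
    {"dp": [340, 108, 20], "turn": [0, 0, 0], "grip": 0.3},
    {"dp": [340, 108, 66], "turn": [0, 0, 0], "grip": 0.3},
    {"dp": [340, 108, 66], "turn": [0, 0, 0], "grip": 0.3},
    {"dp": [340, 108, 66], "turn": [0, 0, 0], "grip": 0.3}
  ]
}}

```text
time_s: 21.8
position: [0.6011, 0.3221, 0.0768]
tcp_rot: [[0.194, 0.981, -0.006], [0.981, -0.194, -0.002], [-0.003, -0.006, -1.0]]
force: [0.0, 0.3, -0.2]
opening: 0.562
```

```bash
cat >> h.py <<'E'
NEST=dict(sqA=(.5807,.2108),sqB=(.4831,.3564),rdA=(.4590,.2348),rdB=(.6048,.3324))
def held(name,col,half,nest,zlift=.0223):
    """estimate held part's centre from visible far edge (tool +x), and needed dp"""
    s=bot.read_state(); p=np.array(s['position']);R=np.array(s['tcp_rot'])
    im,d,i=shot('wrist',name); W=pts(d,i); I=im.astype(int); z=W[...,2]
    m={'pink':(I[...,0]-I[...,1]>50)&(abs(I[...,1]-I[...,2])<40),'green':(I[...,1]-I[...,0]>25)}[col]&(z>p[2]-.02)&(z<p[2]+.02)
    m[275:]=0; m[:,:200]=0; m[:,430:]=0
    P=(W[m]-p)@R   # tool coords
    zt=np.median(P[:,2]); P=P[abs(P[:,2]-zt)<.004]
    x=np.percentile(P[:,0],99.7); y=(np.percentile(P[:,1],.5)+np.percentile(P[:,1],99.5))/2
    print('top z tool',zt.round(4),'world top',(p[2]-zt).round(4),'n',len(P),'x centre',(x-half).round(4),'y',y.round(4),'yr',np.ptp(P[:,1]).round(4))
    if half<.023:
        # edge angle
        E=[]
        for yy in np.arange(-.016,.017,.004):
            S=P[abs(P[:,1]-yy)<.002]; E.append((yy,np.percentile(S[:,0],99)))
        print('edge slope deg',np.degrees(np.polyfit(*np.array(E).T,1)[0]).round(2))
    off=np.array([x-half,y,0]); t=np.array([*NEST[nest],0])-p
    dt=R.T@t
    print('at',p.round(4),'yaw',yaw(R).round(2),'op',round(s['opening'],3),'dp needed mm TCP',(dt[:2]*1000).round(1),'with offset',((dt-off)[:2]*1000).round(1))
E
python3 - <<'E'
from h import *
held('w10','green',.025,'rdB')
E
```

```text
top z tool 0.0005 world top 0.0762 n 3688 x centre 0.0011 y -0.001 yr 0.0489
at [0.6011 0.3221 0.0768] yaw 78.8 op 0.562 dp needed mm TCP [11.1  2. ] with offset [10.  3.]
```

View pics/w10.png

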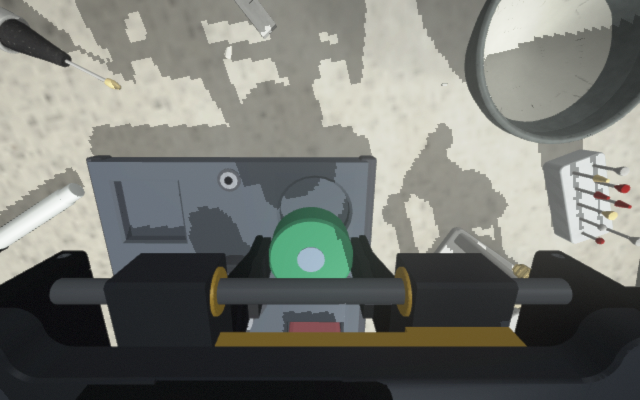

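Request:
{"op": "jog_arm", "data": {
  "rows": [
    {"dp": [10, 3, 0], "turn": [0, 0, 0], "grip": 0.3},
    {"dp": [10, 3, 14], "turn": [0, 0, 0], "grip": 0.3},
    {"dp": [10, 3, 26], "turn": [0, 0, 0], "grip": 0.3},
    {"dp": [10, 3, 26], "turn": [0, 0, 0], "grip": 0.3},
    {"dp": [10, 3, 26], "turn": [0, 0, 0], "grip": 0.3}
  ]
}}

```text
time_s: 22.35
position: [0.607, 0.3305, 0.0543]
tcp_rot: [[0.196, 0.981, -0.002], [0.981, -0.196, -0.001], [-0.001, -0.001, -1.0]]
force: [0.3, 0.4, -1.6]
opening: 0.559
```

Run:
```python
from h import *
s=bot.read_state();p=s['position'];R=np.array(s['tcp_rot'])
t=np.array([*NEST['rdB'],0])-p; print(p,(R.T@t)*1000-[1.1,-1,0])
```

```text
[0.60700947 0.33054968 0.05429166] [ 0.33197332 -1.45093318 54.29393884]
```

Request:
{"op": "jog_arm", "data": {
  "rows": [
    {"dp": [0.3, -1.2, 2], "turn": [0, 0, 0], "grip": 0.3},
    {"dp": [0.3, -1.2, 7], "turn": [0, 0, 0], "grip": 0.3},
    {"dp": [0.3, -1.2, 11], "turn": [0, 0, 0], "grip": 0.3},
    {"dp": [0.3, -1.2, 14], "turn": [0, 0, 0], "grip": 0.3},
    {"dp": [0.3, -1.2, 16], "turn": [0, 0, 0], "grip": 0.3},
    {"dp": [0.3, -1.2, 16], "turn": [0, 0, 0], "grip": 0.3},
    {"dp": [0.3, -1.2, 16], "turn": [0, 0, 0], "grip": 0.3}
  ]
}}

```text
time_s: 23.05
position: [0.6066, 0.3316, 0.0388]
tcp_rot: [[0.195, 0.981, -0.0], [0.981, -0.195, 0.0], [0.0, -0.0, -1.0]]
force: [0.0, 0.3, -1.1]
opening: 0.56
```

Deep in already, no force. Release, lift and look.

Request:
{"op": "jog_arm", "data": {
  "rows": [
    {"dp": [0, 0, 1], "turn": [0, 0, 0], "grip": 0.3},
    {"dp": [0, 0, 1], "turn": [0, 0, 0], "grip": 0.75},
    {"dp": [0, 0, 1], "turn": [0, 0, 0], "grip": 0.75},
    {"dp": [0, 0, 1], "turn": [0, 0, 0], "grip": 0.75},
    {"dp": [0, 0, -30], "turn": [0, 0, 0], "grip": 0.78},
    {"dp": [-15, -5, -65], "turn": [0, 0, 0], "grip": 0.78},
    {"dp": [-60, -20, -85], "turn": [0, 0, 0], "grip": 0.78},
    {"dp": [-60, -20, -85], "turn": [0, 0, 0], "grip": 0.78}
  ]
}}

```text
time_s: 23.85
position: [0.5734, 0.2737, 0.1267]
tcp_rot: [[0.197, 0.98, -0.0], [0.98, -0.197, -0.001], [-0.001, -0.0, -1.0]]
force: [1.4, 0.1, -0.4]
opening: 0.773
```

Run:
```python
from h import *
im,d,i=shot('wrist','w11'); W=pts(d,i); blobs(W,im,.030,.045)
plan([(0.43,0.15,0.15,78.8),(0.43,-0.27,0.17,78.8)])
```

```text
green [336. 134.] c [0.6056 0.3331] size [0.0496 0.0492] ang 82.0 z 0.0366
pink [333. 262.] c [0.5831 0.2184] size [0.0305 0.0433] ang 78.7 z 0.0364
t 23.9 at [0.5746 0.2751 0.1258] yaw 78.63 op 0.779
dp [-151.1, -117.1, -24.2] turn [0.1, -0.0, -0.2] rows>= 3.9
dp [-562.9, -34.3, -44.2] turn [0.1, -0.0, -0.2] rows>= 8.4
```

View pics/w11.png

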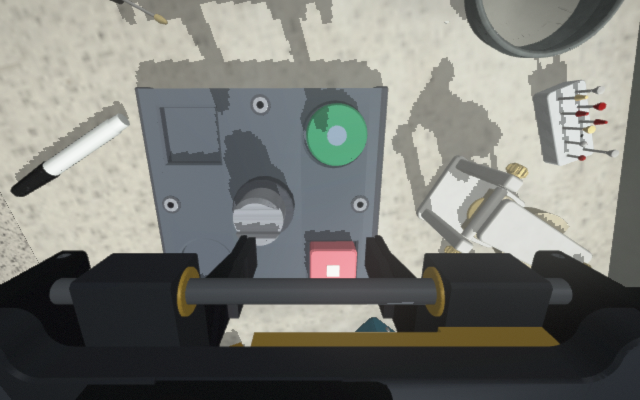

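Request:
{"op": "jog_arm", "data": {
  "rows": [
    {"dp": [-50, -50, -25], "turn": [0, 0, 0], "grip": 0.78},
    {"dp": [-110, -100, -30], "turn": [0, 0, 0], "grip": 0.78},
    {"dp": [-160, -117, -30], "turn": [0, 0, 0], "grip": 0.78},
    {"dp": [-600, -30, -35], "turn": [0, 0, 17], "grip": 0.78},
    {"dp": [-600, -30, -35], "turn": [0, 0, 17], "grip": 0.78},
    {"dp": [-600, -30, -35], "turn": [0, 0, 17], "grip": 0.78},
    {"dp": [-600, -30, -35], "turn": [0, 0, 17], "grip": 0.78},
    {"dp": [-600, -30, -35], "turn": [0, 0, 17], "grip": 0.78},
    {"dp": [-600, -30, -35], "turn": [0, 0, 17], "grip": 0.78},
    {"dp": [-600, -30, -35], "turn": [0, 0, 17], "grip": 0.78}
  ]
}}

```text
time_s: 24.9
position: [0.4395, -0.1688, 0.1562]
tcp_rot: [[0.474, 0.881, 0.001], [0.881, -0.474, -0.0], [0.0, 0.001, -1.0]]
force: [0.6, 0.4, -0.7]
opening: 0.78
```

Run:
```python
from h import *
plan([(0.43,-0.28,0.12,61.4)])
```

```text
t 24.9 at [ 0.4395 -0.1688  0.1562] yaw 61.74 op 0.78
dp [-102.4, 44.3, 36.2] turn [0.1, -0.0, 0.3] rows>= 2.3
```

Request:
{"op": "jog_arm", "data": {
  "rows": [
    {"dp": [-92, 44, 0], "turn": [0, 0, 0.3], "grip": 0.78},
    {"dp": [-92, 44, 10], "turn": [0, 0, 0.3], "grip": 0.78},
    {"dp": [-92, 44, 50], "turn": [0, 0, 0.3], "grip": 0.78},
    {"dp": [-92, 44, 50], "turn": [0, 0, 0.3], "grip": 0.78},
    {"dp": [-92, 44, 50], "turn": [0, 0, 0.3], "grip": 0.78}
  ]
}}

```text
time_s: 25.4
position: [0.4336, -0.2674, 0.1055]
tcp_rot: [[0.478, 0.878, -0.002], [0.878, -0.478, 0.003], [0.001, -0.003, -1.0]]
force: [0.4, 0.4, 0.3]
opening: 0.782
```

Run:
```python
from h import *
plan([(0.4318,-0.2668,0.022,61.4)])
im,d,i=shot('wrist','w12'); W=pts(d,i); blobs(W,im)
```

```text
t 25.4 at [ 0.4336 -0.2674  0.1055] yaw 61.44 op 0.782
dp [-0.3, -1.9, 83.5] turn [-0.2, -0.1, 0.0] rows>= 1.7
green [513.  90.] c [ 0.6134 -0.2564] size [0.0265 0.0639] ang 57.0 z 0.0262
green [510. 117.] c [ 0.6028 -0.2731] size [0.044 0.035] ang 65.8 z 0.0236
green [473. 213.] c [ 0.5549 -0.3349] size [0.0494 0.0507] ang 18.3 z 0.0235
pink [564.  70.] c [ 0.6448 -0.2598] size [0.0492 0.0448] ang 6.7 z 0.0261
pink [310. 212.] c [ 0.432  -0.2665] size [0.0439 0.044 ] ang 61.3 z 0.0235
```

View pics/w12.png

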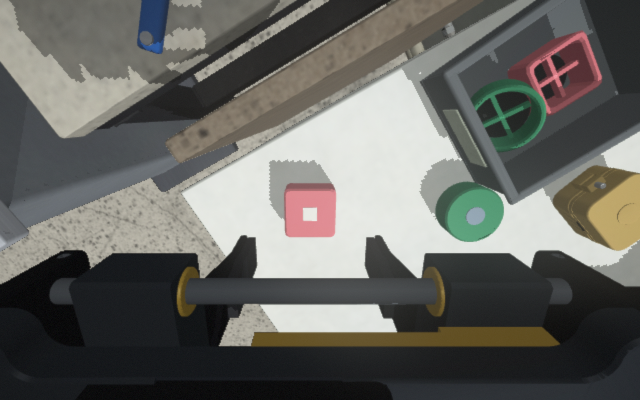

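Request:
{"op": "jog_arm", "data": {
  "rows": [
    {"dp": [0, -1, 40], "turn": [0, 0, 0], "grip": 0.75},
    {"dp": [0, -1, 70], "turn": [0, 0, 0], "grip": 0.75},
    {"dp": [0, -1, 83.5], "turn": [0, 0, 0], "grip": 0.75},
    {"dp": [0, -1, 83.5], "turn": [0, 0, 0], "grip": 0.75},
    {"dp": [0, -1, 83.5], "turn": [0, 0, 0], "grip": 0.3},
    {"dp": [0, -1, 83.5], "turn": [0, 0, 0], "grip": 0.3},
    {"dp": [0, -1, 83.5], "turn": [0, 0, 0], "grip": 0.3},
    {"dp": [0, -1, 83.5], "turn": [0, 0, 0], "grip": 0.3},
    {"dp": [0, -1, 83.5], "turn": [0, 0, 0], "grip": 0.3}
  ]
}}

```text
time_s: 26.35
position: [0.4335, -0.2683, 0.024]
tcp_rot: [[0.478, 0.878, 0.001], [0.878, -0.478, -0.001], [-0.0, 0.002, -1.0]]
force: [0.4, 0.6, 7.8]
opening: 0.502
```

Run:
```python
from h import *
plan([(0.43,-0.23,0.15,70),(0.43,0.17,0.15,78.8),(0.4831,0.3564,0.15,78.8)])
```

```text
t 26.35 at [ 0.4335 -0.2683  0.024 ] yaw 61.44 op 0.502
dp [31.9, -21.4, -126.0] turn [0.1, 0.0, -8.6] rows>= 2.6
dp [383.2, -212.7, -126.0] turn [0.1, 0.0, -17.4] rows>= 8.0
dp [572.4, -255.2, -126.0] turn [0.1, 0.0, -17.4] rows>= 3.9
```

Request:
{"op": "jog_arm", "data": {
  "rows": [
    {"dp": [0, 0, -40], "turn": [0, 0, 0], "grip": 0.3},
    {"dp": [5, -3, -85], "turn": [0, 0, 0], "grip": 0.3},
    {"dp": [32, -21, -120], "turn": [0, 0, -5], "grip": 0.3},
    {"dp": [383, -213, -126], "turn": [0, 0, -17.4], "grip": 0.3},
    {"dp": [383, -213, -126], "turn": [0, 0, -17.4], "grip": 0.3},
    {"dp": [383, -213, -126], "turn": [0, 0, -17.4], "grip": 0.3},
    {"dp": [383, -213, -126], "turn": [0, 0, -17.4], "grip": 0.3},
    {"dp": [383, -213, -126], "turn": [0, 0, -17.4], "grip": 0.3},
    {"dp": [383, -213, -126], "turn": [0, 0, -17.4], "grip": 0.3},
    {"dp": [383, -213, -126], "turn": [0, 0, -17.4], "grip": 0.3}
  ]
}}

```text
time_s: 27.35
position: [0.4288, 0.1221, 0.1484]
tcp_rot: [[0.194, 0.981, 0.0], [0.981, -0.194, -0.0], [0.0, 0.0, -1.0]]
force: [0.5, -0.2, -0.3]
opening: 0.503
```

Run:
```python
from h import *
plan([(0.43,0.17,0.15,78.8),(0.4831,0.3564,0.15,78.8),(0.4831,0.3564,0.08,78.8)])
```

```text
t 27.35 at [0.4288 0.1221 0.1484] yaw 78.81 op 0.503
dp [47.3, -8.2, -1.6] turn [0.0, -0.0, 0.0] rows>= 1.0
dp [240.4, 7.8, -1.6] turn [0.0, -0.0, 0.0] rows>= 3.9
dp [240.4, 7.8, 68.4] turn [0.0, -0.0, 0.0] rows>= 1.4
```

Request:
{"op": "jog_arm", "data": {
  "rows": [
    {"dp": [47, -8, -2], "turn": [0, 0, 0], "grip": 0.3},
    {"dp": [230, 8, -2], "turn": [0, 0, 0], "grip": 0.3},
    {"dp": [230, 8, -2], "turn": [0, 0, 0], "grip": 0.3},
    {"dp": [230, 8, -2], "turn": [0, 0, 0], "grip": 0.3},
    {"dp": [230, 8, 0], "turn": [0, 0, 0], "grip": 0.3},
    {"dp": [230, 8, 40], "turn": [0, 0, 0], "grip": 0.3},
    {"dp": [230, 8, 70], "turn": [0, 0, 0], "grip": 0.3},
    {"dp": [230, 8, 70], "turn": [0, 0, 0], "grip": 0.3},
    {"dp": [230, 8, 70], "turn": [0, 0, 0], "grip": 0.3}
  ]
}}

```text
time_s: 28.25
position: [0.4812, 0.344, 0.078]
tcp_rot: [[0.194, 0.981, -0.001], [0.981, -0.194, -0.001], [-0.001, -0.001, -1.0]]
force: [-0.3, 1.5, -0.7]
opening: 0.504
```

Run:
```python
from h import *
held('w13','pink',.022,'sqB')
```

```text
top z tool 0.0007 world top 0.0773 n 3521 x centre 0.0011 y -0.0009 yr 0.0436
edge slope deg 0.15
at [0.4812 0.344  0.078 ] yaw 78.83 op 0.504 dp needed mm TCP [12.5 -0.5] with offset [11.4  0.4]
```

View pics/w13.png

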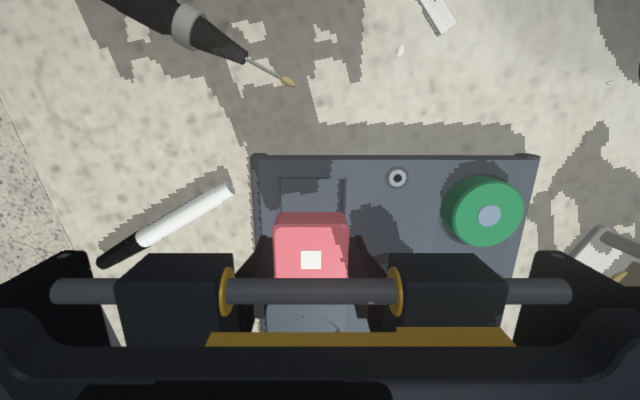

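Request:
{"op": "jog_arm", "data": {
  "rows": [
    {"dp": [11.4, 0.4, 0], "turn": [0, 0, 0], "grip": 0.3},
    {"dp": [11.4, 0.4, 14], "turn": [0, 0, 0], "grip": 0.3},
    {"dp": [11.4, 0.4, 26], "turn": [0, 0, 0], "grip": 0.3},
    {"dp": [11.4, 0.4, 26], "turn": [0, 0, 0], "grip": 0.3},
    {"dp": [11.4, 0.4, 26], "turn": [0, 0, 0], "grip": 0.3}
  ]
}}

```text
time_s: 28.8
position: [0.4836, 0.355, 0.0514]
tcp_rot: [[0.194, 0.981, -0.002], [0.981, -0.194, -0.001], [-0.001, -0.002, -1.0]]
force: [-0.0, 0.4, -0.5]
opening: 0.503
```

```bash
cat >> h.py <<'E'
def need(nest,off=(1.1,-.9)):
    s=bot.read_state();p=s['position'];R=np.array(s['tcp_rot'])
    t=np.array([*NEST[nest],0])-p; print(p,yaw(R),((R.T@t)[:2]*1000-off).round(2))
E
python3 - <<'E'
from h import *
need('sqB')
E
```

```text
[0.48355795 0.35503222 0.05138056] 78.83662135881791 [0.21 0.26]
```

Request:
{"op": "jog_arm", "data": {
  "rows": [
    {"dp": [0.2, 0.2, 4], "turn": [0, 0, 0], "grip": 0.3},
    {"dp": [0.2, 0.2, 8], "turn": [0, 0, 0], "grip": 0.3},
    {"dp": [0.2, 0.2, 11], "turn": [0, 0, 0], "grip": 0.3},
    {"dp": [0.2, 0.2, 13], "turn": [0, 0, 0], "grip": 0.3},
    {"dp": [0.2, 0.2, 14], "turn": [0, 0, 0], "grip": 0.3},
    {"dp": [0.2, 0.2, 14], "turn": [0, 0, 0], "grip": 0.3}
  ]
}}

```text
time_s: 29.4
position: [0.4843, 0.3555, 0.038]
tcp_rot: [[0.194, 0.981, -0.0], [0.981, -0.194, -0.0], [-0.0, -0.0, -1.0]]
force: [0.1, 0.2, -0.6]
opening: 0.501
```

Request:
{"op": "jog_arm", "data": {
  "rows": [
    {"dp": [0, 0, 0], "turn": [0, 0, 0], "grip": 0.75},
    {"dp": [0, 0, 0], "turn": [0, 0, 0], "grip": 0.75},
    {"dp": [0, 0, 0], "turn": [0, 0, 0], "grip": 0.75},
    {"dp": [0, 0, -30], "turn": [0, 0, 0], "grip": 0.78},
    {"dp": [-20, 0, -65], "turn": [0, 0, 0], "grip": 0.78},
    {"dp": [-70, 0, -85], "turn": [0, 0, 0], "grip": 0.78},
    {"dp": [-90, 0, -85], "turn": [0, 0, 0], "grip": 0.78}
  ]
}}

```text
time_s: 30.1
position: [0.4675, 0.2659, 0.1258]
tcp_rot: [[0.193, 0.981, 0.004], [0.981, -0.193, 0.001], [0.001, 0.004, -1.0]]
force: [0.8, -0.2, -0.1]
opening: 0.775
```

Run:
```python
from h import *
im,d,i=shot('wrist','w14'); W=pts(d,i); blobs(W,im,.030,.045)
plan([(0.43,0.15,0.15,78.8),(0.50,-0.37,0.17,78.8)])
```

```text
green [466.  98.] c [0.6055 0.3331] size [0.0491 0.0506] ang 78.3 z 0.0366
pink [309.  99.] c [0.4837 0.3568] size [0.0439 0.0442] ang 78.8 z 0.0365
pink [443. 236.] c [0.5814 0.2121] size [0.0433 0.045 ] ang 79.2 z 0.0365
t 30.15 at [0.4656 0.2631 0.1248] yaw 78.77 op 0.778
dp [-117.8, -12.9, -25.2] turn [-0.0, 0.1, -0.0] rows>= 2.4
dp [-614.2, 157.1, -45.2] turn [-0.0, 0.1, -0.0] rows>= 10.5
```

View pics/w14.png

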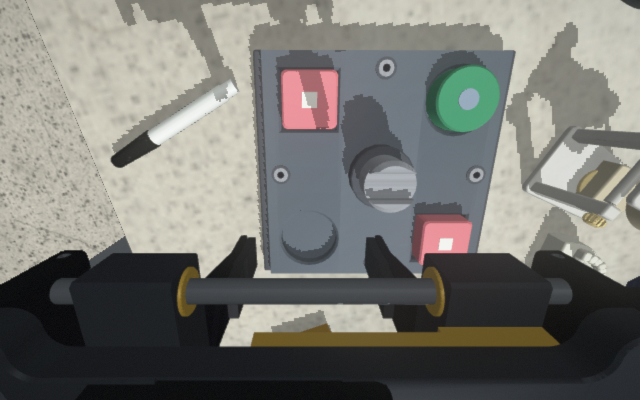

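Request:
{"op": "jog_arm", "data": {
  "rows": [
    {"dp": [-50, -8, -25], "turn": [0, 0, 0], "grip": 0.8},
    {"dp": [-100, -12, -25], "turn": [0, 0, 0], "grip": 0.8},
    {"dp": [-440, 50, -30], "turn": [0, 0, 0], "grip": 0.8},
    {"dp": [-440, 50, -30], "turn": [0, 0, 0], "grip": 0.8},
    {"dp": [-440, 50, -30], "turn": [0, 0, 0], "grip": 0.8},
    {"dp": [-440, 50, -30], "turn": [0, 0, 0], "grip": 0.8},
    {"dp": [-440, 50, -30], "turn": [0, 0, 0], "grip": 0.8},
    {"dp": [-440, 50, -30], "turn": [0, 0, 0], "grip": 0.8},
    {"dp": [-600, 170, -30], "turn": [0, 0, 0], "grip": 0.8},
    {"dp": [-600, 170, -30], "turn": [0, 0, 0], "grip": 0.8}
  ]
}}

```text
time_s: 31.15
position: [0.4666, -0.2185, 0.1529]
tcp_rot: [[0.195, 0.981, 0.0], [0.981, -0.195, 0.0], [0.0, 0.0, -1.0]]
force: [1.2, 0.1, -0.2]
opening: 0.804
```

Request:
{"op": "jog_arm", "data": {
  "rows": [
    {"dp": [-130, 110, 0], "turn": [0, 0, 0], "grip": 0.8},
    {"dp": [-130, 110, 0], "turn": [0, 0, 0], "grip": 0.8},
    {"dp": [-130, 110, 0], "turn": [0, 0, 0], "grip": 0.8},
    {"dp": [-130, 110, 0], "turn": [0, 0, 0], "grip": 0.8},
    {"dp": [-130, 110, 0], "turn": [0, 0, 0], "grip": 0.8}
  ]
}}

```text
time_s: 31.65
position: [0.551, -0.3688, 0.1525]
tcp_rot: [[0.196, 0.981, 0.003], [0.981, -0.196, -0.003], [-0.002, 0.003, -1.0]]
force: [0.3, 0.8, -0.3]
opening: 0.797
```

Run:
```python
from h import *
plan([(0.555,-.335,.1,78.8)])
im,d,i=shot('wrist','w15'); W=pts(d,i); blobs(W,im)
```

```text
t 31.65 at [ 0.551  -0.3688  0.1525] yaw 78.71 op 0.797
dp [33.9, -2.7, 52.5] turn [0.2, 0.1, -0.1] rows>= 1.3
green [369.  71.] c [ 0.6185 -0.2663] size [0.0201 0.047 ] ang 1.9 z 0.0267
green [335.  81.] c [ 0.5942 -0.2682] size [0.0431 0.0433] ang 4.0 z 0.0239
green [308. 164.] c [ 0.5543 -0.3356] size [0.0484 0.0496] ang 37.6 z 0.0236
pink [393.  54.] c [ 0.6449 -0.2599] size [0.0481 0.0439] ang 6.6 z 0.0266
```

View pics/w15.png

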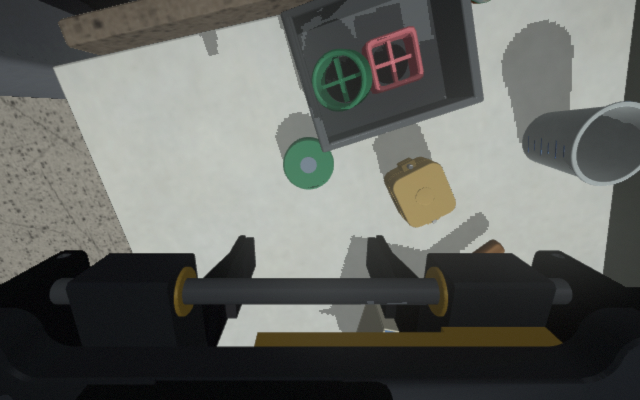

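Run:
```python
from h import *
plan([(0.555,-.3368,.09,41),(0.555,-.3368,.022,41)])
im,d,i=load('w15'); W=pts(d,i); print(W[195,425],W[160,410],W[150,322],W[145,330])
```

```text
t 31.7 at [ 0.5495 -0.366   0.1521] yaw 78.77 op 0.801
dp [29.7, -0.3, 62.1] turn [-0.0, -0.0, 37.8] rows>= 4.4
dp [29.7, -0.3, 130.1] turn [-0.0, -0.0, 37.8] rows>= 1.4
[ 0.65919689 -0.38348086  0.03739368] [ 0.65277137 -0.35041532  0.02280639] [ 0.57012494 -0.3199797   0.05509425] [ 0.57756229 -0.3172824   0.05424976]
```

Request:
{"op": "jog_arm", "data": {
  "rows": [
    {"dp": [20, 0, 15], "turn": [0, 0, 8.5], "grip": 0.8},
    {"dp": [30, 0, 30], "turn": [0, 0, 17], "grip": 0.8},
    {"dp": [30, 0, 50], "turn": [0, 0, 25.5], "grip": 0.8},
    {"dp": [30, 0, 62], "turn": [0, 0, 34], "grip": 0.8},
    {"dp": [30, 0, 62], "turn": [0, 0, 37.8], "grip": 0.8},
    {"dp": [30, 0, 62], "turn": [0, 0, 37.8], "grip": 0.8},
    {"dp": [30, 0, 62], "turn": [0, 0, 37.8], "grip": 0.8}
  ]
}}

```text
time_s: 32.4
position: [0.5548, -0.3344, 0.0909]
tcp_rot: [[0.753, 0.658, -0.001], [0.658, -0.753, 0.001], [-0.0, -0.001, -1.0]]
force: [-0.3, 0.2, -0.1]
opening: 0.802
```

Run:
```python
from h import *
plan([(0.555,-.3368,.022,41)])
im,d,i=shot('wrist','w16'); W=pts(d,i); blobs(W,im)
```

```text
t 32.4 at [ 0.5548 -0.3344  0.0909] yaw 41.18 op 0.802
dp [-1.4, 1.9, 68.9] turn [-0.1, 0.0, 0.2] rows>= 1.4
green [302.  91.] c [ 0.6179 -0.267 ] size [0.0484 0.0226] ang 89.0 z 0.0271
green [278. 100.] c [ 0.6052 -0.256 ] size [0.0083 0.0176] ang 25.9 z 0.0198
green [271. 132.] c [ 0.5886 -0.2694] size [0.0338 0.0436] ang 7.1 z 0.0251
green [313. 221.] c [ 0.5538 -0.3367] size [0.0463 0.0497] ang 48.8 z 0.0235
pink [317.  53.] c [ 0.645 -0.26 ] size [0.0477 0.0442] ang 6.6 z 0.0268
```

View pics/w16.png

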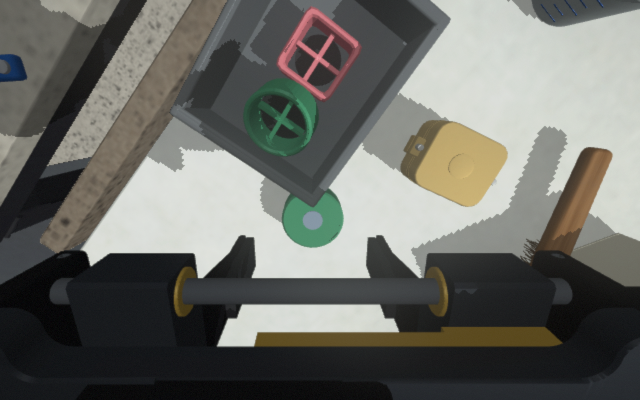

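Request:
{"op": "jog_arm", "data": {
  "rows": [
    {"dp": [-1.5, 1.5, 35], "turn": [0, 0, 0], "grip": 0.8},
    {"dp": [-1.5, 1.5, 60], "turn": [0, 0, 0], "grip": 0.8},
    {"dp": [-1.5, 1.5, 69], "turn": [0, 0, 0], "grip": 0.8},
    {"dp": [-1.5, 1.5, 69], "turn": [0, 0, 0], "grip": 0.8},
    {"dp": [-1.5, 1.5, 69], "turn": [0, 0, 0], "grip": 0.3},
    {"dp": [-1.5, 1.5, 69], "turn": [0, 0, 0], "grip": 0.3},
    {"dp": [-1.5, 1.5, 69], "turn": [0, 0, 0], "grip": 0.3},
    {"dp": [-1.5, 1.5, 69], "turn": [0, 0, 0], "grip": 0.3},
    {"dp": [-1.5, 1.5, 69], "turn": [0, 0, 0], "grip": 0.3}
  ]
}}

```text
time_s: 33.35
position: [0.5551, -0.338, 0.0229]
tcp_rot: [[0.754, 0.657, 0.0], [0.657, -0.754, -0.0], [-0.0, 0.0, -1.0]]
force: [-1.6, 1.0, 5.7]
opening: 0.558
```

Run:
```python
from h import *
plan([(0.54,-0.348,0.024,41),(0.53,-0.33,0.12,41),(0.43,-0.15,0.15,78.8),(0.43,0.1,0.15,78.8)])
```

```text
t 33.35 at [ 0.5551 -0.338   0.0229] yaw 41.05 op 0.558
dp [-17.9, -2.3, -1.1] turn [0.0, 0.0, 0.0] rows>= 0.4
dp [-13.7, -22.5, -97.1] turn [0.0, 0.0, 0.0] rows>= 2.0
dp [29.1, -223.9, -127.1] turn [0.0, 0.0, -37.8] rows>= 4.4
dp [193.3, -412.4, -127.1] turn [0.0, 0.0, -37.8] rows>= 5.0
```

Pull straight back off the bin's corner by a few mm, then lift.

Request:
{"op": "jog_arm", "data": {
  "rows": [
    {"dp": [-4, 0, -3], "turn": [0, 0, 0], "grip": 0.3},
    {"dp": [-12, -2, -15], "turn": [0, 0, 0], "grip": 0.3},
    {"dp": [-14, -5, -55], "turn": [0, 0, 0], "grip": 0.3},
    {"dp": [-14, -22, -97], "turn": [0, 0, 0], "grip": 0.3},
    {"dp": [-5, -66, -120], "turn": [0, 0, -8.5], "grip": 0.3},
    {"dp": [5, -110, -127], "turn": [0, 0, -17], "grip": 0.3},
    {"dp": [18, -158, -127], "turn": [0, 0, -25.5], "grip": 0.3},
    {"dp": [29, -205, -127], "turn": [0, 0, -34], "grip": 0.3},
    {"dp": [193, -412, -127], "turn": [0, 0, -37.8], "grip": 0.3},
    {"dp": [193, -412, -127], "turn": [0, 0, -37.8], "grip": 0.3}
  ]
}}

```text
time_s: 34.35
position: [0.4367, -0.0635, 0.1495]
tcp_rot: [[0.195, 0.981, 0.001], [0.981, -0.195, -0.001], [-0.0, 0.001, -1.0]]
force: [1.7, 0.0, -1.3]
opening: 0.565
```

Run:
```python
from h import *
plan([(0.43,0.1,0.15,78.8),(0.459,.2348,0.15,78.8),(0.459,.2348,0.08,78.8)])
```

```text
t 34.35 at [ 0.4367 -0.0635  0.1495] yaw 78.76 op 0.565
dp [159.1, -38.4, -0.5] turn [0.1, 0.0, -0.0] rows>= 3.3
dp [296.9, -36.2, -0.5] turn [0.1, 0.0, -0.0] rows>= 2.8
dp [296.9, -36.2, 69.5] turn [0.1, 0.0, -0.0] rows>= 1.4
```

Request:
{"op": "jog_arm", "data": {
  "rows": [
    {"dp": [159, -38, 0], "turn": [0, 0, 0], "grip": 0.3},
    {"dp": [159, -38, 0], "turn": [0, 0, 0], "grip": 0.3},
    {"dp": [159, -38, 0], "turn": [0, 0, 0], "grip": 0.3},
    {"dp": [280, -36, 0], "turn": [0, 0, 0], "grip": 0.3},
    {"dp": [280, -36, 0], "turn": [0, 0, 0], "grip": 0.3},
    {"dp": [280, -36, 25], "turn": [0, 0, 0], "grip": 0.3},
    {"dp": [280, -36, 69], "turn": [0, 0, 0], "grip": 0.3},
    {"dp": [280, -36, 69], "turn": [0, 0, 0], "grip": 0.3},
    {"dp": [280, -36, 69], "turn": [0, 0, 0], "grip": 0.3}
  ]
}}

```text
time_s: 35.25
position: [0.4556, 0.2166, 0.0796]
tcp_rot: [[0.194, 0.981, -0.003], [0.981, -0.194, -0.001], [-0.001, -0.003, -1.0]]
force: [0.5, 0.2, -0.4]
opening: 0.56
```

Run:
```python
from h import *
held('w17','green',.025,'rdA')
```

```text
top z tool -0.0004 world top 0.08 n 3749 x centre 0.0019 y -0.0009 yr 0.0489
at [0.4556 0.2166 0.0796] yaw 78.82 op 0.56 dp needed mm TCP [18.7  0.1] with offset [16.8  0.9]
```

View pics/w17.png

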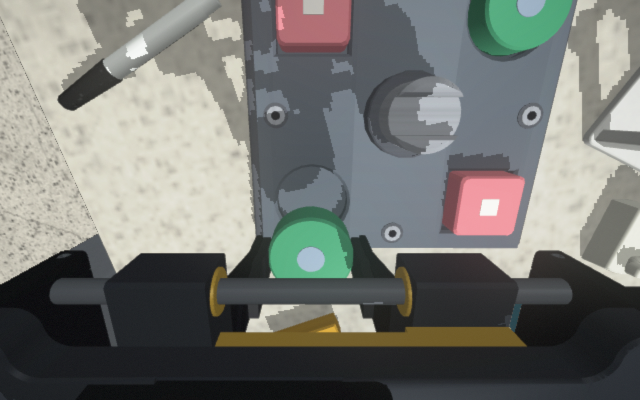

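Request:
{"op": "jog_arm", "data": {
  "rows": [
    {"dp": [16.8, 0.9, 0], "turn": [0, 0, 0], "grip": 0.3},
    {"dp": [16.8, 0.9, 14], "turn": [0, 0, 0], "grip": 0.3},
    {"dp": [16.8, 0.9, 27], "turn": [0, 0, 0], "grip": 0.3},
    {"dp": [16.8, 0.9, 27], "turn": [0, 0, 0], "grip": 0.3},
    {"dp": [16.8, 0.9, 27], "turn": [0, 0, 0], "grip": 0.3}
  ]
}}

```text
time_s: 35.8
position: [0.4609, 0.2335, 0.0532]
tcp_rot: [[0.194, 0.981, 0.0], [0.981, -0.194, 0.0], [0.0, 0.0, -1.0]]
force: [-0.1, 0.0, -1.8]
opening: 0.556
```

Run:
```python
from h import *
need('rdA',(1.9,-.9))
```

```text
[0.46086122 0.23348554 0.05324919] 78.80409945211079 [-0.98 -1.2 ]
```

Request:
{"op": "jog_arm", "data": {
  "rows": [
    {"dp": [-0.8, -1, 2], "turn": [0, 0, 0], "grip": 0.3},
    {"dp": [-0.8, -1, 6], "turn": [0, 0, 0], "grip": 0.3},
    {"dp": [-0.8, -1, 10], "turn": [0, 0, 0], "grip": 0.3},
    {"dp": [-0.8, -1, 13], "turn": [0, 0, 0], "grip": 0.3},
    {"dp": [-0.8, -1, 15], "turn": [0, 0, 0], "grip": 0.3},
    {"dp": [-0.8, -1, 15], "turn": [0, 0, 0], "grip": 0.3}
  ]
}}

```text
time_s: 36.4
position: [0.4593, 0.2329, 0.0373]
tcp_rot: [[0.194, 0.981, -0.001], [0.981, -0.194, -0.0], [-0.0, -0.001, -1.0]]
force: [-0.2, 0.1, -0.4]
opening: 0.564
```

Request:
{"op": "jog_arm", "data": {
  "rows": [
    {"dp": [0, 0, 0], "turn": [0, 0, 0], "grip": 0.75},
    {"dp": [0, 0, 0], "turn": [0, 0, 0], "grip": 0.75},
    {"dp": [0, 0, 0], "turn": [0, 0, 0], "grip": 0.75},
    {"dp": [0, 0, -30], "turn": [0, 0, 0], "grip": 0.78},
    {"dp": [-20, 0, -65], "turn": [0, 0, 0], "grip": 0.78},
    {"dp": [-65, 0, -100], "turn": [0, 0, 0], "grip": 0.78},
    {"dp": [-110, 0, -140], "turn": [0, 0, 0], "grip": 0.78},
    {"dp": [-130, 0, -160], "turn": [0, 0, 0], "grip": 0.78},
    {"dp": [-130, 0, -160], "turn": [0, 0, 0], "grip": 0.78}
  ]
}}

```text
time_s: 37.3
position: [0.4361, 0.1028, 0.2014]
tcp_rot: [[0.197, 0.98, 0.008], [0.98, -0.197, -0.001], [0.001, 0.008, -1.0]]
force: [1.0, -0.5, 0.3]
opening: 0.783
```

Run:
```python
from h import *
im,d,i=shot('wrist','w18'); W=pts(d,i); blobs(W,im,.030,.045)
plan([(0.40,0.10,0.2,10.8)])
```

```text
green [306.  57.] c [0.4589 0.2347] size [0.0494 0.0488] ang 78.6 z 0.0366
green [343. 273.] c [ 0.4494 -0.0123] size [0.0136 0.0715] ang 86.6 z 0.0379
green [329. 308.] c [ 0.437  -0.0613] size [0.0203 0.0871] ang 78.7 z 0.0383
pink [431.  57.] c [0.581  0.2109] size [0.0436 0.0449] ang 78.9 z 0.0365
t 37.35 at [0.4355 0.1041 0.1998] yaw 78.64 op 0.78
dp [-11.0, -34.0, -0.2] turn [0.2, -0.2, 67.8] rows>= 7.9
```

View pics/w18.png

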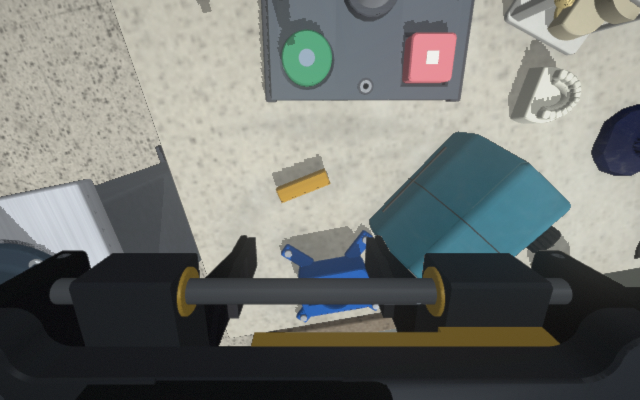

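Request:
{"op": "jog_arm", "data": {
  "rows": [
    {"dp": [-5, -15, 20], "turn": [0, 0, 8.5], "grip": 0.5},
    {"dp": [-10, -34, 40], "turn": [0, 0, 17], "grip": 0.5},
    {"dp": [-10, -34, 60], "turn": [0, 0, 25.5], "grip": 0.5},
    {"dp": [-10, -34, 60], "turn": [0, 0, 34], "grip": 0.5},
    {"dp": [-10, -34, 60], "turn": [0, 0, 42.5], "grip": 0.5},
    {"dp": [-10, -34, 60], "turn": [0, 0, 51], "grip": 0.5},
    {"dp": [-10, -34, 60], "turn": [0, 0, 59.5], "grip": 0.5},
    {"dp": [-10, -34, 60], "turn": [0, 0, 67.8], "grip": 0.5},
    {"dp": [-10, -34, 60], "turn": [0, 0, 67.8], "grip": 0.5},
    {"dp": [-10, -34, 60], "turn": [0, 0, 67.8], "grip": 0.5}
  ]
}}

```text
time_s: 38.35
position: [0.3986, 0.1028, 0.1371]
tcp_rot: [[0.981, 0.195, -0.002], [0.195, -0.981, 0.0], [-0.001, -0.0, -1.0]]
force: [0.3, 0.1, -0.2]
opening: 0.505
```

```bash
cat >> h.py <<'E'
def key(W,im,zlo,zhi,minpx=100):
    I=im.astype(int);z=W[...,2]
    k=(I[...,0]-I[...,2]>60)&(I[...,1]-I[...,2]>30)
    k=cv2.dilate(k.astype(np.uint8),np.ones((3,3)))>0
    m=k&(z>zlo)&(z<zhi)
    n,lab,st,ce=cv2.connectedComponentsWithStats(m.astype(np.uint8))
    for q in range(1,n):
        if st[q,4]>minpx: 
            P=W[lab==q]; c,s,a=mar(P[:,:2]); print('key',ce[q].round(),c.round(4),s.round(4),round(a,1),np.median(P[:,2]).round(4))
E
python3 - <<'E'
from h import *
plan([(0.4275,0.1015,0.0215,10.8)])
im,d,i=shot('wrist','w19'); W=pts(d,i); key(W,im,.012,.024)
E
```

```text
t 38.35 at [0.3986 0.1028 0.1371] yaw 11.27 op 0.505
dp [28.1, 6.9, 115.6] turn [-0.0, 0.1, 0.5] rows>= 2.4
key [318. 170.] [0.4269 0.1018] [0.0641 0.0179] 10.5 0.0165
```

View pics/w19.png

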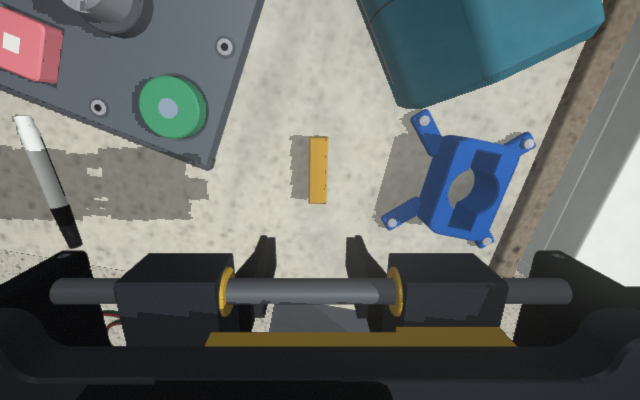

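Request:
{"op": "jog_arm", "data": {
  "rows": [
    {"dp": [15, 1, 40], "turn": [0, 0, 0.6], "grip": 0.45},
    {"dp": [28, 1, 75], "turn": [0, 0, 0.6], "grip": 0.4},
    {"dp": [28, 6, 90], "turn": [0, 0, 0.6], "grip": 0.4},
    {"dp": [28, 6, 90], "turn": [0, 0, 0.6], "grip": 0.4},
    {"dp": [28, 6, 90], "turn": [0, 0, 0.6], "grip": 0.4}
  ]
}}

```text
time_s: 38.9
position: [0.4272, 0.1018, 0.0476]
tcp_rot: [[0.983, 0.182, -0.001], [0.182, -0.983, 0.0], [-0.001, -0.0, -1.0]]
force: [0.2, -0.4, 0.6]
opening: 0.402
```

Run:
```python
from h import *
plan([(0.4267,0.1012,0.0215,10.7)])
```

```text
t 38.9 at [0.4272 0.1018 0.0476] yaw 10.49 op 0.402
dp [-0.6, 0.5, 26.1] turn [-0.0, 0.1, -0.2] rows>= 0.5
```

Request:
{"op": "jog_arm", "data": {
  "rows": [
    {"dp": [-0.5, 0.5, 15], "turn": [0, 0, 0], "grip": 0.4},
    {"dp": [-0.5, 0.5, 26], "turn": [0, 0, 0], "grip": 0.4},
    {"dp": [-0.5, 0.5, 26], "turn": [0, 0, 0], "grip": 0.4},
    {"dp": [-0.5, 0.5, 26], "turn": [0, 0, 0], "grip": 0.05},
    {"dp": [-0.5, 0.5, 26], "turn": [0, 0, 0], "grip": 0.05},
    {"dp": [-0.5, 0.5, 26], "turn": [0, 0, 0], "grip": 0.05},
    {"dp": [-0.5, 0.5, 26], "turn": [0, 0, 0], "grip": 0.05},
    {"dp": [-0.5, 0.5, 26], "turn": [0, 0, 0], "grip": 0.05}
  ]
}}

```text
time_s: 39.7
position: [0.4276, 0.1012, 0.0222]
tcp_rot: [[0.983, 0.181, 0.001], [0.181, -0.983, 0.0], [0.001, 0.0, -1.0]]
force: [0.2, 0.3, 5.2]
opening: 0.198
```

Run:
```python
from h import *
plan([(0.427,0.11,0.12,10.7),(0.46,0.22,0.15,-11.2),(0.5319,0.2836,0.15,-11.2),(0.5319,0.2836,0.115,-11.2)])
```

```text
t 39.7 at [0.4276 0.1012 0.0222] yaw 10.44 op 0.198
dp [1.0, -8.8, -97.8] turn [0.0, -0.1, -0.3] rows>= 2.0
dp [53.4, -111.0, -127.8] turn [-0.0, -0.1, 21.6] rows>= 2.5
dp [135.6, -160.5, -127.8] turn [-0.0, -0.1, 21.6] rows>= 1.9
dp [135.6, -160.5, -92.8] turn [-0.0, -0.1, 21.6] rows>= 0.7
```

Request:
{"op": "jog_arm", "data": {
  "rows": [
    {"dp": [0, 0, -40], "turn": [0, 0, 0], "grip": 0.05},
    {"dp": [2, -8, -85], "turn": [0, 0, 0], "grip": 0.05},
    {"dp": [15, -50, -98], "turn": [0, 0, 8], "grip": 0.05},
    {"dp": [40, -95, -98], "turn": [0, 0, 16], "grip": 0.05},
    {"dp": [55, -140, -98], "turn": [0, 0, 21.6], "grip": 0.05},
    {"dp": [80, -182, -98], "turn": [0, 0, 21.6], "grip": 0.05},
    {"dp": [80, -182, -98], "turn": [0, 0, 21.6], "grip": 0.05},
    {"dp": [80, -182, -98], "turn": [0, 0, 21.6], "grip": 0.05},
    {"dp": [80, -182, -98], "turn": [0, 0, 21.6], "grip": 0.05}
  ]
}}

```text
time_s: 40.6
position: [0.4715, 0.2934, 0.119]
tcp_rot: [[0.981, -0.193, -0.003], [-0.193, -0.981, -0.002], [-0.003, 0.002, -1.0]]
force: [0.3, -0.6, -1.5]
opening: 0.199
```

```bash
cat > kk.py <<'E'
from h import *
import sys
s=bot.read_state(); p=np.array(s['position']);R=np.array(s['tcp_rot'])
print(p.round(4),yaw(R).round(2),s['opening'])
im,d,i=shot('wrist',sys.argv[1]); W=pts(d,i); I=im.astype(int); T=(W-p)@R; z=W[...,2]
k=(I[...,0]-I[...,2]>60)&(I[...,1]-I[...,2]>30)&(abs(T[...,2])<.03)&(abs(T[...,1])<.03)&(T[...,0]<.05)&(T[...,0]>-.05); k[275:]=0
P=T[k]; zt=np.percentile(P[:,2],20); Q=P[abs(P[:,2]-zt)<.003]
print('key top z tool',zt.round(4),'xmax',np.percentile(Q[:,0],99.5).round(4),'y',np.percentile(Q[:,1],[1,99]).round(4))
E_=[(x,(np.percentile(S[:,1],2)+np.percentile(S[:,1],98))/2) for x in np.arange(.006,.03,.004) for S in [Q[abs(Q[:,0]-x)<.002]] if len(S)>10]
if len(E_)>2: print('key slope',np.degrees(np.polyfit(*np.array(E_).T,1)[0]).round(2),'ymid',np.mean([e[1] for e in E_]).round(4))
# shaft
c=np.array([.5319,.2836,.0]); near=(np.linalg.norm(W[...,:2]-c[:2],axis=-1)<.03)
f=near&(z>.059)&(z<.066); F=T[f]; 
t=near&(z>.068)&(z<.076); G=T[t]
print('n',len(F),len(G))
if len(F)>100:
    print('slot floor x',np.percentile(F[:,0],[1,99]).round(4),'y',np.percentile(F[:,1],[1,99]).round(4))
    B=[]
    for x in np.arange(F[:,0].min()+.006,F[:,0].max()-.006,.004):
        S=F[abs(F[:,0]-x)<.002]
        if len(S)>8: B.append((x,(np.percentile(S[:,1],3)+np.percentile(S[:,1],97))/2,np.percentile(S[:,1],97)-np.percentile(S[:,1],3)))
    B=np.array(B); print(B.round(4)); print('slot slope',np.degrees(np.polyfit(B[:,0],B[:,1],1)[0]).round(2))
if len(G)>50: print('top mar',mar(G[:,:2]),'y',np.percentile(G[:,1],[0.5,99.5]),'x',np.percentile(G[:,0],[.5,99.5]))
E
python3 kk.py w20
```

```text
[0.4715 0.2934 0.119 ] -11.15 0.19931483744319536
key top z tool 0.0053 xmax 0.0313 y [-0.0082  0.0086]
key slope 0.95 ymid 0.0001
n 1587 1006
slot floor x [0.0423 0.0804] y [-0.012   0.0077]
[[ 0.0475 -0.0021  0.0191]
 [ 0.0515 -0.0017  0.0187]
 [ 0.0555 -0.002   0.0191]
 [ 0.0595 -0.0022  0.0187]
 [ 0.0635 -0.0022  0.0195]
 [ 0.0675 -0.0023  0.0191]
 [ 0.0715 -0.002   0.0195]]
slot slope -0.5
top mar (array([ 0.06145427, -0.00189058]), array([0.039098  , 0.03294542]), 89.9103012084961) y [-0.0213205   0.01755706] x [0.04570983 0.07666365]
```

View pics/w20.png

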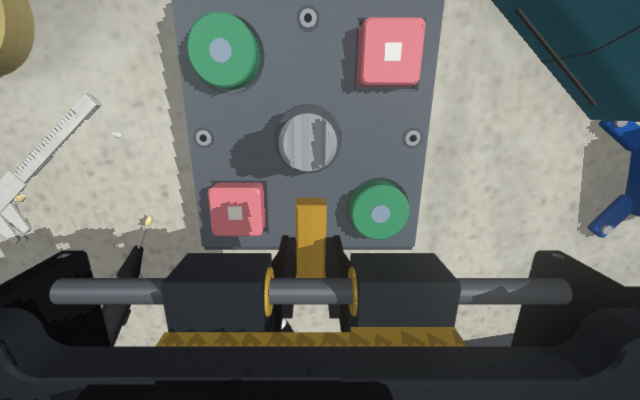

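Request:
{"op": "jog_arm", "data": {
  "rows": [
    {"dp": [30, -2, 0], "turn": [0, 0, 0], "grip": 0.05},
    {"dp": [62, -2, 0], "turn": [0, 0, 0], "grip": 0.05},
    {"dp": [62, -2, 5], "turn": [0, 0, 0], "grip": 0.05},
    {"dp": [62, -2, 16], "turn": [0, 0, 0], "grip": 0.05},
    {"dp": [62, -2, 16], "turn": [0, 0, 0], "grip": 0.05},
    {"dp": [62, -2, 16], "turn": [0, 0, 0], "grip": 0.05},
    {"dp": [62, -2, 16], "turn": [0, 0, 0], "grip": 0.05}
  ]
}}

```text
time_s: 41.35
position: [0.5333, 0.2845, 0.1036]
tcp_rot: [[0.981, -0.193, -0.001], [-0.193, -0.981, -0.0], [-0.001, 0.0, -1.0]]
force: [0.2, 0.4, -1.7]
opening: 0.202
```

```bash
python3 kk.py w21; python3 -c "
from h import *
plan([(.5328,.2836,.0862,-11.2)])"
```

```text
[0.5333 0.2845 0.1036] -11.14 0.20211442238719146
key top z tool 0.0053 xmax 0.0313 y [-0.0082  0.0087]
key slope 1.34 ymid 0.0002
n 72 385
top mar (array([0.00820041, 0.00165988]), array([0.0171461 , 0.03912803]), 2.735940456390381) y [-0.01739488  0.02073868] x [-0.00085312  0.01556354]
t 41.4 at [0.5337 0.2847 0.1038] yaw -11.13 op 0.202
dp [-0.6, 1.2, 17.6] turn [0.0, 0.0, 0.1] rows>= 0.4
```

View pics/w21.png

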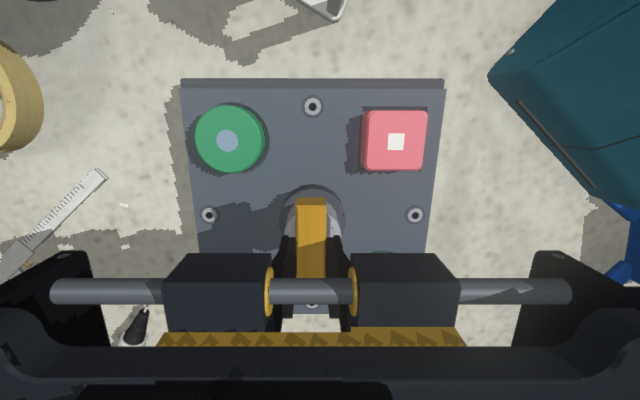

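Request:
{"op": "jog_arm", "data": {
  "rows": [
    {"dp": [-0.6, 1.3, 0], "turn": [0, 0, 0], "grip": 0.05},
    {"dp": [-0.6, 1.3, 5], "turn": [0, 0, 0], "grip": 0.05},
    {"dp": [-0.6, 1.3, 9], "turn": [0, 0, 0], "grip": 0.05},
    {"dp": [-0.6, 1.3, 12], "turn": [0, 0, 0], "grip": 0.05},
    {"dp": [-0.6, 1.3, 12], "turn": [0, 0, 0], "grip": 0.05}
  ]
}}

```text
time_s: 41.9
position: [0.5329, 0.2833, 0.091]
tcp_rot: [[0.981, -0.194, -0.001], [-0.194, -0.981, -0.0], [-0.001, 0.001, -1.0]]
force: [0.8, 0.4, -0.8]
opening: 0.206
```

Request:
{"op": "jog_arm", "data": {
  "rows": [
    {"dp": [0, 0, 2], "turn": [0, 0, 0], "grip": 0.05},
    {"dp": [0, 0, 4], "turn": [0, 0, 0], "grip": 0.05},
    {"dp": [0, 0, 5], "turn": [0, 0, 0], "grip": 0.05},
    {"dp": [0, 0, 5], "turn": [0, 0, 0], "grip": 0.05}
  ]
}}

```text
time_s: 42.3
position: [0.5333, 0.2834, 0.0865]
tcp_rot: [[0.981, -0.194, -0.0], [-0.194, -0.981, -0.0], [-0.0, 0.0, -1.0]]
force: [0.0, 1.1, -1.4]
opening: 0.199
```

Request:
{"op": "jog_arm", "data": {
  "rows": [
    {"dp": [0, 0, 0.5], "turn": [0, 0, 0], "grip": 0.05},
    {"dp": [0, 0, 0.5], "turn": [0, 0, 0], "grip": 0.3},
    {"dp": [0, 0, 0.5], "turn": [0, 0, 0], "grip": 0.35},
    {"dp": [0, 0, 0.5], "turn": [0, 0, 0], "grip": 0.35},
    {"dp": [0, 0, -25], "turn": [0, 0, 0], "grip": 0.35},
    {"dp": [-30, 0, -50], "turn": [0, 0, 0], "grip": 0.5},
    {"dp": [-70, 0, -55], "turn": [0, 0, 0], "grip": 0.6},
    {"dp": [-70, 0, -55], "turn": [0, 0, 0], "grip": 0.7}
  ]
}}

```text
time_s: 43.1
position: [0.4591, 0.2971, 0.1425]
tcp_rot: [[0.982, -0.191, -0.005], [-0.191, -0.982, -0.001], [-0.005, 0.002, -1.0]]
force: [-0.3, 0.1, 0.9]
opening: 0.538
```

Run:
```python
from h import *
s=bot.read_state(); p=np.array(s['position']);R=np.array(s['tcp_rot']); print(p,yaw(R))
im,d,i=shot('wrist','w22'); W=pts(d,i); key(W,im,.073,.09)
z=W[...,2]; near=(np.linalg.norm(W[...,:2]-[.5319,.2836],axis=-1)<.035)
G=W[near&(z>.067)&(z<.075)]; print('shaft top',mar(G[:,:2]),len(G))
pl=(z>.018)&(z<.027)
I=im.astype(int)
B=(I[...,2]-I[...,0]>60)&(z>.03)&(z<.05); print('star',B.sum(), mar(W[B][:,:2]) if B.sum()>50 else '')
```

```text
[0.45907725 0.29707973 0.1425091 ] -11.017858833956172
key [309. 119.] [0.5327 0.2835] [0.018  0.0641] 78.9 0.0804
shaft top (array([0.53169179, 0.28347471]), array([0.03974041, 0.0331883 ]), 78.93387603759766) 916
star 0
```

View pics/w22.png

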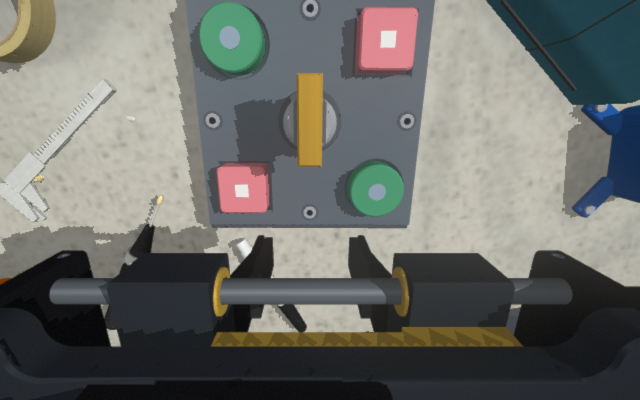

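Run:
```python
from h import *
im,d,i=load('w19'); W=pts(d,i); z=W[...,2]; I=im.astype(int)
B=(I[...,2]-I[...,0]>50)
m=B&(z>.034)&(z<.045); P=W[m]; print('hub top',mar(P[:,:2]),np.median(P[:,2]),len(P))
m=B&(z>.001)&(z<.045); P=W[m]; print('all',mar(P[:,:2]),len(P))
save('w19c',cv2.resize(im[90:260,370:550],None,fx=4,fy=3.4,interpolation=cv2.INTER_CUBIC))
```

```text
hub top (array([ 0.44020838, -0.03590821]), array([0.05937352, 0.08970741]), 89.46106719970703) 0.03832368519698903 3879
all (array([ 0.44069752, -0.03610429]), array([0.12335845, 0.12236161]), 89.42605590820312) 7401
```

View pics/w19c.png

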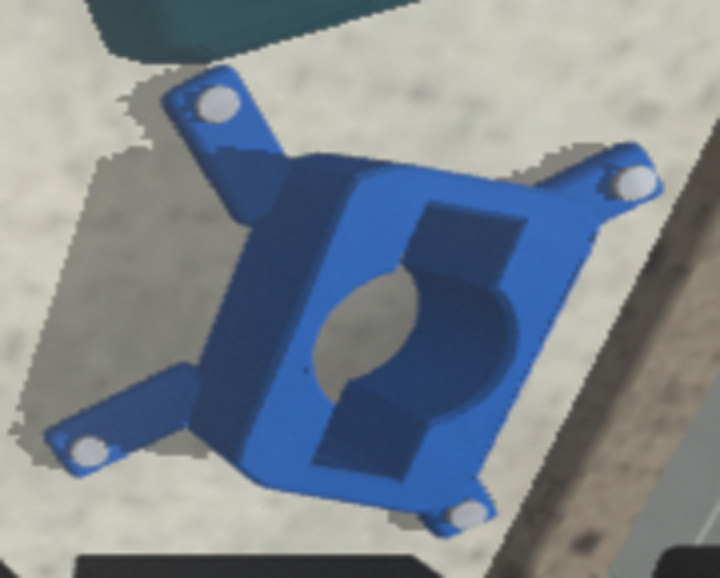

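Run:
```python
from h import *
im,d,i=load('w19'); W=pts(d,i)
m=(abs(W[...,0]-.44)<.03)&(W[...,1]<-.085)&(W[...,1]>-.14); P=W[m]
for y in np.arange(-.14,-.08,.008):
    S=P[abs(P[:,1]-y)<.004]; print(y.round(3),len(S), np.percentile(S[:,2],[5,50,95]).round(3) if len(S) else '')
plan([(0.44,0.18,0.16,-6),(0.39,0.0,0.16,-0.5)])
```

```text
-0.14 0 
-0.132 0 
-0.124 0 
-0.116 0 
-0.108 259 [-0.003 -0.002 -0.001]
-0.1 431 [-0.003 -0.002 -0.   ]
-0.092 112 [-0.002 -0.001 -0.   ]
-0.084 0 
t 43.15 at [0.4622 0.2972 0.1424] yaw -11.03 op 0.583
dp [0.6, 119.3, -17.6] turn [0.0, 0.1, -5.0] rows>= 2.4
dp [-14.0, 305.6, -17.6] turn [0.0, 0.1, -10.5] rows>= 3.7
```

Request:
{"op": "jog_arm", "data": {
  "rows": [
    {"dp": [-10, 40, -20], "turn": [0, 0, 0], "grip": 0.9},
    {"dp": [-10, 80, -20], "turn": [0, 0, 0], "grip": 0.9},
    {"dp": [0, 125, -20], "turn": [0, 0, -5], "grip": 0.9},
    {"dp": [3, 330, -20], "turn": [0, 0, -10.5], "grip": 0.9},
    {"dp": [3, 330, -20], "turn": [0, 0, -10.5], "grip": 0.9},
    {"dp": [3, 330, -20], "turn": [0, 0, -10.5], "grip": 0.9},
    {"dp": [3, 330, -20], "turn": [0, 0, -10.5], "grip": 0.9},
    {"dp": [3, 330, -20], "turn": [0, 0, -10.5], "grip": 0.9},
    {"dp": [3, 330, -20], "turn": [0, 0, -10.5], "grip": 0.9}
  ]
}}

```text
time_s: 44.05
position: [0.4048, -0.0294, 0.1617]
tcp_rot: [[1.0, -0.017, 0.001], [-0.017, -1.0, -0.0], [0.001, 0.0, -1.0]]
force: [-0.1, -0.5, 0.5]
opening: 0.9
```

Run:
```python
from h import *
plan([(0.4402,-.0359,0.07,-0.5),(0.4402,-.0359,0.025,-0.5)])
im,d,i=shot('wrist','w23'); W=pts(d,i); z=W[...,2]; I=im.astype(int)
B=(I[...,2]-I[...,0]>50)
m=B&(z>.034)&(z<.045); m[270:]=0; P=W[m]; print('hub top',mar(P[:,:2]),np.median(P[:,2]),len(P))
```

```text
t 44.05 at [ 0.4048 -0.0294  0.1617] yaw -0.95 op 0.9
dp [35.5, 5.9, 91.7] turn [0.0, -0.1, -0.4] rows>= 2.0
dp [35.5, 5.9, 136.7] turn [0.0, -0.1, -0.4] rows>= 0.9
hub top (array([ 0.44025803, -0.03637174]), array([0.05796754, 0.08933004]), 89.58372497558594) 0.038434816956426254 3244
```

View pics/w23.png

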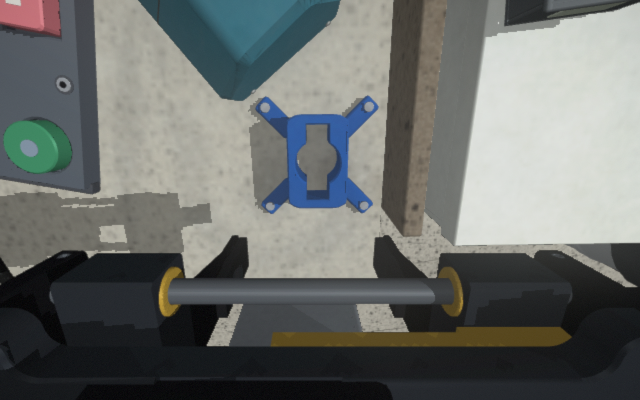

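Request:
{"op": "jog_arm", "data": {
  "rows": [
    {"dp": [18, 3, 45], "turn": [0, 0, -0.4], "grip": 0.92},
    {"dp": [35.5, 6, 80], "turn": [0, 0, -0.4], "grip": 0.92},
    {"dp": [35.5, 6, 92], "turn": [0, 0, -0.4], "grip": 0.92},
    {"dp": [35.5, 6, 92], "turn": [0, 0, -0.4], "grip": 0.92},
    {"dp": [35.5, 6, 92], "turn": [0, 0, -0.4], "grip": 0.92}
  ]
}}

```text
time_s: 44.6
position: [0.4391, -0.0321, 0.0696]
tcp_rot: [[1.0, -0.002, -0.001], [-0.002, -1.0, 0.0], [-0.001, -0.0, -1.0]]
force: [-0.1, 0.7, -0.3]
opening: 0.92
```

Run:
```python
from h import *
plan([(0.4402,-.0363,0.025,-0.5)])
im,d,i=load('w23');W=pts(d,i); print(W[150,400:430:10])
```

```text
t 44.6 at [ 0.4391 -0.0321  0.0696] yaw -0.09 op 0.92
dp [1.1, 4.2, 44.6] turn [-0.0, 0.1, 0.4] rows>= 0.9
[[ 0.43716092 -0.14788204 -0.07180148]
 [ 0.44159226 -0.14882357 -0.03580808]
 [ 0.44146732 -0.16058662 -0.03534729]]
```

Request:
{"op": "jog_arm", "data": {
  "rows": [
    {"dp": [1, 4, 10], "turn": [0, 0, 0.4], "grip": 0.92},
    {"dp": [1, 4, 30], "turn": [0, 0, 0.4], "grip": 0.92},
    {"dp": [1, 4, 44.5], "turn": [0, 0, 0.4], "grip": 0.92},
    {"dp": [1, 4, 44.5], "turn": [0, 0, 0.4], "grip": 0.92},
    {"dp": [1, 4, 44.5], "turn": [0, 0, 0.4], "grip": 0.4},
    {"dp": [1, 4, 44.5], "turn": [0, 0, 0.4], "grip": 0.4},
    {"dp": [1, 4, 44.5], "turn": [0, 0, 0.4], "grip": 0.4},
    {"dp": [1, 4, 44.5], "turn": [0, 0, 0.4], "grip": 0.4},
    {"dp": [1, 4, 44.5], "turn": [0, 0, 0.4], "grip": 0.4}
  ]
}}

```text
time_s: 45.5
position: [0.4405, -0.0378, 0.0259]
tcp_rot: [[1.0, -0.012, 0.001], [-0.012, -1.0, -0.0], [0.001, 0.0, -1.0]]
force: [-0.7, 2.0, 6.0]
opening: 0.662
```

Run:
```python
from h import *
plan([(0.43,0.0,0.175,-0.5),(0.43,0.22,0.175,-11.2),(0.5323,.2836,0.175,-11.2)])
```

```text
t 45.5 at [ 0.4405 -0.0378  0.0259] yaw -0.67 op 0.662
dp [-11.0, -37.7, -149.1] turn [0.0, -0.1, -0.2] rows>= 3.1
dp [-13.6, -257.7, -149.1] turn [0.0, -0.1, 10.5] rows>= 4.4
dp [88.0, -322.5, -149.1] turn [0.0, -0.1, 10.5] rows>= 2.4
```

Request:
{"op": "jog_arm", "data": {
  "rows": [
    {"dp": [0, 0, -40], "turn": [0, 0, 0], "grip": 0.4},
    {"dp": [-3, 0, -85], "turn": [0, 0, 0], "grip": 0.4},
    {"dp": [-8, -10, -130], "turn": [0, 0, 0], "grip": 0.4},
    {"dp": [-11, -45, -149], "turn": [0, 0, 0], "grip": 0.4},
    {"dp": [-11, -90, -149], "turn": [0, 0, 3], "grip": 0.4},
    {"dp": [-8, -140, -149], "turn": [0, 0, 6], "grip": 0.4},
    {"dp": [5, -338, -149], "turn": [0, 0, 10.5], "grip": 0.4},
    {"dp": [5, -338, -149], "turn": [0, 0, 10.5], "grip": 0.4},
    {"dp": [5, -338, -149], "turn": [0, 0, 10.5], "grip": 0.4},
    {"dp": [5, -338, -149], "turn": [0, 0, 10.5], "grip": 0.4}
  ]
}}

```text
time_s: 46.5
position: [0.4479, 0.3019, 0.1735]
tcp_rot: [[0.981, -0.193, -0.002], [-0.193, -0.981, -0.001], [-0.001, 0.001, -1.0]]
force: [0.8, -0.3, -3.7]
opening: 0.663
```

Request:
{"op": "jog_arm", "data": {
  "rows": [
    {"dp": [0, 0, 0], "turn": [0, 0, 0], "grip": 0.4},
    {"dp": [0, 0, 0], "turn": [0, 0, 0], "grip": 0.4}
  ]
}}

```text
time_s: 46.7
position: [0.4476, 0.3007, 0.1733]
tcp_rot: [[0.982, -0.19, -0.002], [-0.19, -0.982, -0.002], [-0.002, 0.002, -1.0]]
force: [-0.1, -0.3, -3.3]
opening: 0.666
```

```bash
cat > ks.py <<'E'
from h import *
import sys
s=bot.read_state(); p=np.array(s['position']);R=np.array(s['tcp_rot'])
print(p.round(4),yaw(R).round(2),s['opening'],np.round(s['force'],1))
im,d,i=shot('wrist',sys.argv[1]); W=pts(d,i); I=im.astype(int); T=(W-p)@R; z=W[...,2]
B=(I[...,2]-I[...,0]>50)&(abs(T[...,2])<.04)&(abs(T[...,1])<.05)&(T[...,0]<.07); B[275:]=0
P=T[B]; zt=np.percentile(P[:,2],10); Q=P[abs(P[:,2]-zt)<.003]
print('star top tool z',zt.round(4),'xmax',np.percentile(Q[:,0],99.5).round(4),'y',np.percentile(Q[:,1],[.5,99.5]).round(4),len(Q))
key(W,im,.073,.09)
k=(I[...,0]-I[...,2]>60)&(I[...,1]-I[...,2]>30)&(z>.074)&(z<.09); k[275:]=0
if k.sum()>50: print('key in tool',mar(T[k][:,:2]))
E
python3 ks.py w24
```

```text
[0.4476 0.3007 0.1733] -10.97 0.665630368502459 [-0.1 -0.3 -3.3]
star top tool z -0.0131 xmax 0.0444 y [-0.0283  0.0286] 5249
key [311. 103.] [0.5327 0.2834] [0.018  0.0631] 78.5 0.0804
key in tool (array([0.08703322, 0.0006851 ]), array([0.0174176 , 0.06319249]), 89.52876281738281)
```

View pics/w24.png

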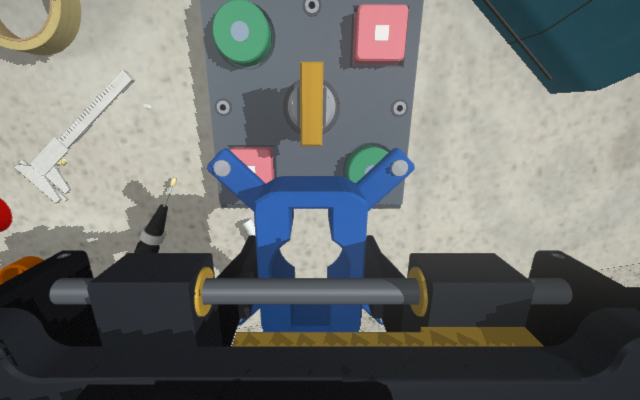

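Request:
{"op": "jog_arm", "data": {
  "rows": [
    {"dp": [40, 0.5, 0], "turn": [0, 0, 0.3], "grip": 0.4},
    {"dp": [80, 0.5, 0], "turn": [0, 0, 0.3], "grip": 0.4},
    {"dp": [86.5, 0.5, 10], "turn": [0, 0, 0.3], "grip": 0.4},
    {"dp": [86.5, 0.5, 40], "turn": [0, 0, 0.3], "grip": 0.4},
    {"dp": [86.5, 0.5, 53], "turn": [0, 0, 0.3], "grip": 0.4},
    {"dp": [86.5, 0.5, 53], "turn": [0, 0, 0.3], "grip": 0.4},
    {"dp": [86.5, 0.5, 53], "turn": [0, 0, 0.3], "grip": 0.4}
  ]
}}

```text
time_s: 47.45
position: [0.5334, 0.2822, 0.1211]
tcp_rot: [[0.98, -0.199, -0.001], [-0.199, -0.98, -0.0], [-0.001, 0.001, -1.0]]
force: [-0.1, 0.9, -2.4]
opening: 0.663
```

```bash
python3 ks.py w25; python3 -c "
from h import *
plan([(.5325,.2837,.1,-11.3)])"
```

```text
[0.5334 0.2822 0.1211] -11.5 0.6626562785578213 [-0.1  0.9 -2.4]
star top tool z -0.0131 xmax 0.0443 y [-0.0285  0.0287] 5327
key [308. 240.] [0.5262 0.2851] [0.0172 0.0502] 79.0 0.0805
key in tool (array([-0.00697843, -0.00166374]), array([0.01609613, 0.04865787]), 89.48668670654297)
t 47.5 at [0.5341 0.2827 0.1219] yaw -11.48 op 0.66
dp [-1.8, -0.7, 21.9] turn [-0.0, -0.0, -0.2] rows>= 0.4
```

View pics/w25.png

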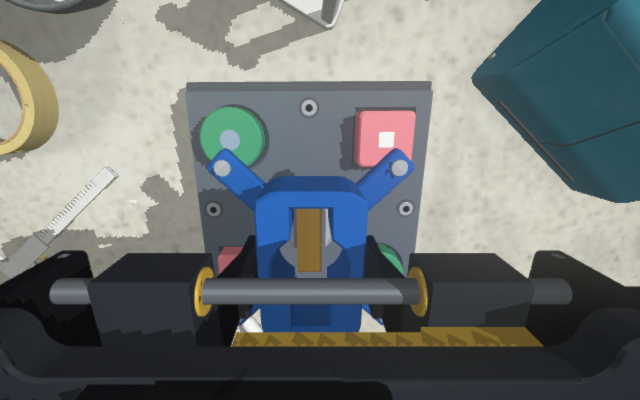

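Request:
{"op": "jog_arm", "data": {
  "rows": [
    {"dp": [-1.6, -1.1, 0], "turn": [0, 0, -0.1], "grip": 0.4},
    {"dp": [-1.6, -1.1, 6], "turn": [0, 0, -0.1], "grip": 0.4},
    {"dp": [-1.6, -1.1, 11], "turn": [0, 0, -0.1], "grip": 0.4},
    {"dp": [-1.6, -1.1, 11], "turn": [0, 0, -0.1], "grip": 0.4},
    {"dp": [-1.6, -1.1, 11], "turn": [0, 0, -0.1], "grip": 0.4}
  ]
}}

```text
time_s: 48.0
position: [0.5323, 0.2843, 0.1099]
tcp_rot: [[0.98, -0.197, -0.001], [-0.197, -0.98, -0.0], [-0.0, 0.0, -1.0]]
force: [1.1, 0.8, -3.7]
opening: 0.659
```

```bash
python3 ks.py w26
python3 - <<'E'
from h import *
im,d,i=load('w26'); save('w26c',cv2.resize(im[170:285,230:400],None,fx=4.5,fy=4.5,interpolation=cv2.INTER_CUBIC))
plan([(.5325,.2837,.1,-11.3)])
E
```

```text
[0.5323 0.2843 0.1099] -11.35 0.6587048611180123 [ 1.1  0.8 -3.7]
star top tool z -0.013 xmax 0.0443 y [-0.0284  0.0288] 5330
key [311. 243.] [0.5274 0.2848] [0.0171 0.0525] 79.0 0.0805
key in tool (array([-3.44803371e-03,  3.96650285e-05]), array([0.01610537, 0.04946351]), 89.26020812988281)
t 48.05 at [0.5325 0.2843 0.1101] yaw -11.35 op 0.665
dp [0.1, 0.6, 10.1] turn [0.0, 0.0, -0.1] rows>= 0.2
```

View pics/w26c.png

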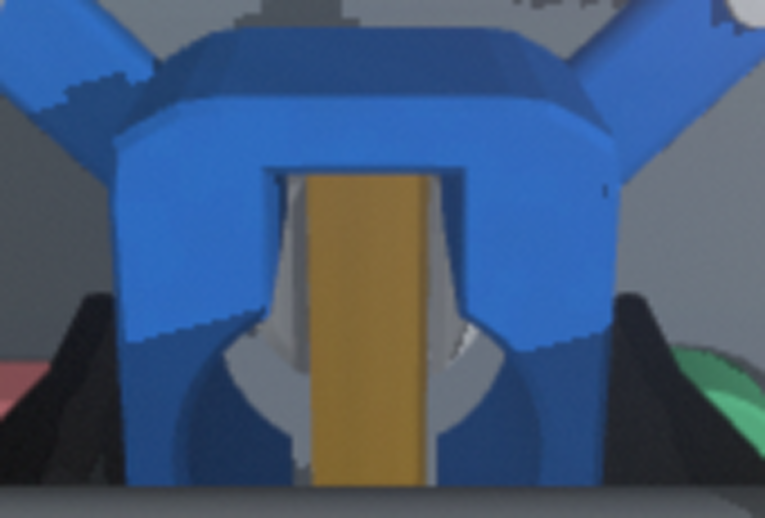

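Request:
{"op": "jog_arm", "data": {
  "rows": [
    {"dp": [0, 0.2, 3], "turn": [0, 0, 0], "grip": 0.4},
    {"dp": [0, 0.2, 6], "turn": [0, 0, 0], "grip": 0.4},
    {"dp": [0, 0.2, 9], "turn": [0, 0, 0], "grip": 0.4},
    {"dp": [0, 0.2, 11], "turn": [0, 0, 0], "grip": 0.4},
    {"dp": [0, 0.2, 11], "turn": [0, 0, 0], "grip": 0.4}
  ]
}}

```text
time_s: 48.55
position: [0.5322, 0.284, 0.0987]
tcp_rot: [[0.98, -0.197, -0.001], [-0.197, -0.98, -0.0], [-0.001, 0.0, -1.0]]
force: [-1.4, -0.5, -2.8]
opening: 0.667
```

Request:
{"op": "jog_arm", "data": {
  "rows": [
    {"dp": [0, 0, 2], "turn": [0, 0, 0], "grip": 0.4},
    {"dp": [0, 0, 4], "turn": [0, 0, 0], "grip": 0.4},
    {"dp": [0, 0, 6], "turn": [0, 0, 0], "grip": 0.4},
    {"dp": [0, 0, 6], "turn": [0, 0, 0], "grip": 0.4}
  ]
}}

```text
time_s: 48.95
position: [0.5322, 0.284, 0.0928]
tcp_rot: [[0.98, -0.197, -0.001], [-0.197, -0.98, -0.0], [-0.001, 0.0, -1.0]]
force: [-0.8, -0.2, -3.9]
opening: 0.665
```

Request:
{"op": "jog_arm", "data": {
  "rows": [
    {"dp": [0, 0, 4], "turn": [0, 0, 0], "grip": 0.4},
    {"dp": [0, 0, 8], "turn": [0, 0, 0], "grip": 0.4},
    {"dp": [0, 0, 12], "turn": [0, 0, 0], "grip": 0.4},
    {"dp": [0, 0, 16], "turn": [0, 0, 0], "grip": 0.4},
    {"dp": [0, 0, 16], "turn": [0, 0, 0], "grip": 0.4}
  ]
}}

```text
time_s: 49.45
position: [0.5319, 0.2839, 0.0763]
tcp_rot: [[0.98, -0.197, -0.002], [-0.197, -0.98, -0.001], [-0.001, 0.001, -1.0]]
force: [-0.4, 0.4, -3.8]
opening: 0.665
```

Freely sliding; bottom at about 50 mm. Seat at TCP about 0.066.

Request:
{"op": "jog_arm", "data": {
  "rows": [
    {"dp": [0, 0, 4], "turn": [0, 0, 0], "grip": 0.4},
    {"dp": [0, 0, 8], "turn": [0, 0, 0], "grip": 0.4},
    {"dp": [0, 0, 10.5], "turn": [0, 0, 0], "grip": 0.4},
    {"dp": [0, 0, 10.5], "turn": [0, 0, 0], "grip": 0.4},
    {"dp": [0, 0, 10.5], "turn": [0, 0, 0], "grip": 0.4}
  ]
}}

```text
time_s: 49.95
position: [0.5324, 0.2841, 0.0666]
tcp_rot: [[0.98, -0.197, -0.0], [-0.197, -0.98, -0.0], [-0.0, 0.0, -1.0]]
force: [-0.5, -0.9, -3.3]
opening: 0.667
```

Request:
{"op": "jog_arm", "data": {
  "rows": [
    {"dp": [0, 0, 0.8], "turn": [0, 0, 0], "grip": 0.4},
    {"dp": [0, 0, 0.8], "turn": [0, 0, 0], "grip": 0.4},
    {"dp": [0, 0, 0.8], "turn": [0, 0, 0], "grip": 0.8},
    {"dp": [0, 0, 0.8], "turn": [0, 0, 0], "grip": 0.9},
    {"dp": [0, 0, 0.8], "turn": [0, 0, 0], "grip": 0.9},
    {"dp": [0, 0, -20], "turn": [0, 0, 0], "grip": 0.92},
    {"dp": [0, 0, -60], "turn": [0, 0, 0], "grip": 0.92},
    {"dp": [-50, 0, -90], "turn": [0, 0, 0], "grip": 0.92},
    {"dp": [-90, 0, -110], "turn": [0, 0, 0], "grip": 0.92},
    {"dp": [-90, 0, -110], "turn": [0, 0, 0], "grip": 0.92}
  ]
}}

```text
time_s: 50.95
position: [0.4396, 0.3025, 0.1794]
tcp_rot: [[0.981, -0.194, -0.001], [-0.194, -0.981, 0.001], [-0.001, -0.0, -1.0]]
force: [1.1, -0.9, -0.7]
opening: 0.919
```

Run:
```python
from h import *
s=bot.read_state(); print(s['time_s'],s['position'],s['force'])
im,d,i=shot('wrist','w27'); W=pts(d,i); z=W[...,2]; I=im.astype(int)
blobs(W,im,.030,.043); key(W,im,.073,.09)
B=(I[...,2]-I[...,0]>50); m=B&(z>.07)&(z<.09); P=W[m]; print('hub top',mar(P[:,:2]),np.percentile(P[:,2],[5,50,95]),len(P))
m=B&(z>.042)&(z<.055); P=W[m]; print('arms',np.percentile(P[:,2],[5,50,95]),len(P))
shot('top','top9')
```

```text
50.95 [0.43958721 0.3025225  0.17937007] [ 1.06781308 -0.92768802 -0.71871069]
green [238.  23.] c [0.6024 0.3337] size [0.0503 0.043 ] ang 79.5 z 0.0366
green [373.  32.] c [0.5749 0.2204] size [0.0252 0.0212] ang 34.0 z 0.0367
green [373. 164.] c [0.4582 0.2346] size [0.0476 0.0496] ang 33.1 z 0.0365
pink [383.  22.] c [0.5793 0.2115] size [0.0444 0.0408] ang 79.1 z 0.0365
pink [248. 164.] c [0.4835 0.3565] size [0.0443 0.0445] ang 79.2 z 0.0366
key [311.  92.] [0.5329 0.2835] [0.0178 0.0645] 79.5 0.0804
hub top (array([0.53180552, 0.28418157]), array([0.05818413, 0.08947647]), 78.94149780273438) [0.076992   0.07845084 0.07969212] 4777
arms [0.04581652 0.04736697 0.04872137] 2473
```

View pics/w27.png

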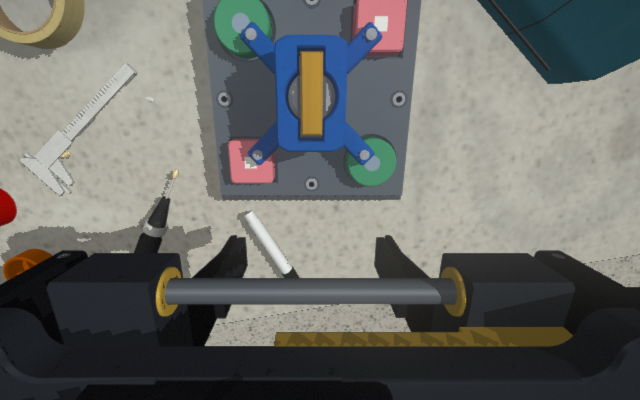

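View pics/top9.png

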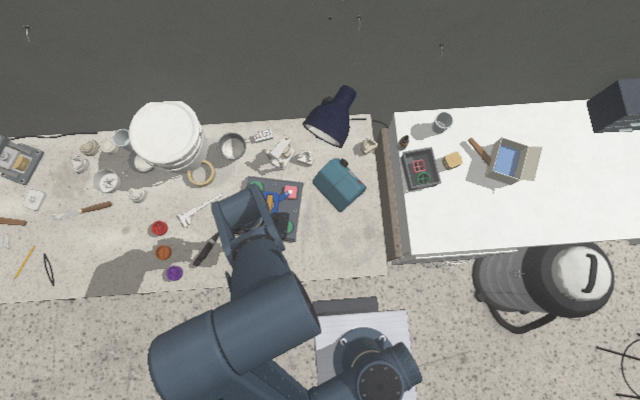

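```bash
python3 -c "
from h import *
print(bot.hand_in()); print(bot.read_state()['time_s'])"
```

```text
the job is handed in; nothing more can be done
None
the job is handed in; nothing more can be done
```

The job is done and handed in at about 51 s of the 210 s allowed. No verdict came back.

- **Remnants:** one square and one round were in the carrier, and both now lie in the off-cut bin.
- **Blanks:** all four new blanks are in nests of their own outline. Each measured 14 mm above the plate, which is fully home. One green blank had been knocked about 1 cm against the bin's corner; I measured it again before picking it up.
- **Key:** it lies in the shaft slot with its top at about 82 mm, fully down. It measured roughly 1 mm off centre along its length, about as fine as the camera can tell, so I left it.
- **Clamp star:** it went on last and slid down without resistance. Its top reads about 80 mm, which puts it on the shoulder, with its arms clear above the blanks.
- **Last checks:** forces stayed small, and the look-alikes and other bench items look undisturbed in the final top picture. The wrist camera reads heights about 1.5 mm low throughout; I corrected the 80 and 82 mm figures for that. No check failed.

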